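Set a carving board on the sloped rest

ROBOT

A 6-joint arm with a two-finger parallel gripper is mounted at the origin on the work surface. World frame = base frame: x ahead of the robot, y to its left, z up, the work surface at z = 0. Lengths are in mm, angles in degrees, forces in N, time in s.
With the tool pointing down it reaches from about 300 to 850 mm from the base axis. Payload 4.2 kg.
Tool frame: the origin (TCP) lies midway between the tips of the shut fingers; the grasp point (between the pads) lies 19 mm behind it; z points along the fingers, y is the line along which they close (so a half turn about z gives the same grasp; the last joint's range is limited). The gripper opens to 91 mm and grips with 3 to 60 N. Pads are 32 mm wide; open, the fingers measure 118 mm over their backs; the gripper's body (76 mm by 178 mm) begins 60 mm behind the grasp point.
Start: joints at [-77.98, 18.312, 89.639, -0, 72.044, -1.146], TCP at [130.977, -559.902, 193.176] pointing down, gripper open.
Joint ranges: [-177.97, 177.97], [-48.28, 115.42], [12.27, 149.76], [-77.06, 257.06], [2.81, 150.46], [-146.56, 146.56]. Speed limits (degrees/s): [147.25, 147.25, 180, 180, 180, 180].

INTERFACE

Orientations are given as [roll, pitch, yaw] about the fixed x, y, z axes, in that order (R = Rz(yaw) Ry(pitch) Rx(roll)).
In Python, from workcell import env gives the robot as it stands.
- The arm moves only by the tool send_rows, never from a script. Its argument "steps" is a list that holds one entry, the list of rows, each a list of 5 numbers: the shift along the tool's x, y, z scaled (see below), then the turn about the tool's z scaled (see below), then the opening, from 0 (shut) to 1 (fully open). In form: [[[dx, dy, dz, yaw, fingers], ...]]. A call has 1 to 5 rows; each row shifts and turns the commanded pose from where the row before left it, along the tool's axes as they then stand; what a row does not reach is not made up. The controller multiplies each number of a shift by 0.04 m and each number of a turn by 0.12 rad. A row lasts 1/12 s, in which the tool goes at most 41.7 mm and 7.16 degrees, less where a joint would pass 70% of its speed; a pose out of reach is approached as far as the arm can. A call with a number of a shift or a turn outside -1 to 1 is refused whole. A call with a gripper value outside its range is refused whole. The fingers move at their own pace and stop on an object; "squeeze" is the grip in N (left out, the last holds). Time passes only in rows, so rows that do not move let the fingers close. It gives the time, the measured TCP pose, the force, the opening and the grip force at its end, in the units of the state.
- env.state(): the state, without advancing time (a new reading comes with each control period).
- env.grab_frame(name): name is "scene" or "top"; returns a dict with "pixels" (400x640x3 uint8, red, green, blue), "depth" (400x640 float32, mm along the optical axis (not along the pixel's ray), 0 where there is no reading), "intrinsics" (3x3 intrinsics, pixels), "dist" ([k1, k2, p1, p2, k3] as OpenCV has them; the pictures are not rectified), "cam_to_world" (4x4, takes a point from camera to world coordinates). Camera axes: x right, y down, z forward; pixel columns grow to the right and rows downward; lengths in mm; the calibration is good to about 2 mm. A picture is of the moment at which its call begins.
- env.job_done(): hands the job in; it is judged then, once.
The state is a dict: "time_s": time; "qpos": joint angles; "qvel": joint speeds; "effort": joint torques, N m; "ee_pos": TCP position; "ee_rot": TCP orientation; "force": force on the tool from outside, world axes, zero at the start; "torque": the same for the moment, N m; "gripper_width": finger opening in mm; "gripper_force": force on a finger pad.
Only numpy, scipy, OpenCV 4.12 (cv2) and the standard library are available. Lean on these libraries where they do the work, as an engineer would, in place of code of your own. Each camera call takes 0.05 s, during which the arm holds its last target. There are 200 camera calls.

TASK

Take the gouge off the carving board and lay it in the free place of the raised tool rest, beside the chisel and pointing the same way. Then set the board, carved face up, flat on the sloped carving rest with one long edge along the ledge, about 3 cm short of the end stop, and slide it along the ledge until it is snug against both the ledge and the end stop. Leave the chisel, mallet, tin and sharpening stone where they are.

Things in the scene. Friction and masses are not known exactly. Their poses are not given: they have to be found in the camera images.
- board: carving board, a pale wooden bar 170 x 50 x 28 mm (x length, y width, z thickness) with a dark lozenge pattern on its upper face, 0.12 to 0.25 kg. Starts lying flat on the bench, pattern up, with the gouge on top. Origin: centre of its underside; z out of the carved face. Its two ends are alike
- gouge: carving gouge lying on the board, edge at +x. Brown wooden handle 28 mm wide (y), 24 mm high (z), x = -70 to +40 mm, brass-ferruled; steel shank 10 mm wide, 8 mm high at the handle's mid-height, x = 40 to 100 mm; trough-shaped blade 18 mm wide, 11 mm high to x = 130 mm. 0.16 kg. Origin: underside of the handle at the balance point
- gouge_edge (a point): the cutting edge of the gouge, 130 mm along +x from its origin, at mid-height of the handle
- tool_rest: fixed wooden rest, origin under it on the bench; x away from the robot. Two uprights 12 mm thick, 180 mm wide, at x = -45 (handles) and +65 mm (shanks), each with two square notches 14 mm deep at y = -45 and +45 mm: handle notches 42 mm wide, floor z = 80; shank notches 26 mm wide, floor z = 88 mm. Tools lie level along x, edge at +x
- free_place (a point): the free place of the tool rest (its y = -45 mm): the point where the gouge's origin belongs, 80 mm above the bench, level with the handle notch floor; axes as those of the tool rest
- slope: fixed sloping surface, 23 degrees (0.40 rad), low side to the robot. Origin: on it, in the corner of ledge and end stop, 36 mm above the bench. x up the slope (0 to 110 mm), y level along the ledge, z the normal. Ledge: x -12 to 0, y -225 to 15 mm, 8 mm high; end stop: y 0 to 15, x 0 to 70 mm, 14 mm high. The board belongs at y = -170 to 0, x = 0 to 50 mm
- chisel: flat chisel with dark handle, same sizes as the gouge but with a flat 24 mm wide blade; lies in the other place of the tool rest (y = +45 mm). Origin and axes as the gouge. Stays
- mallet: wooden mallet lying on the bench beyond the work: head 60 x 95 x 60 mm, handle 24 mm thick, 190 mm long towards -x. Origin: under the head's centre. Stays
- tin: plain metal tin, 60 mm across, 100 mm high, upright on the bench between the robot and the work. Origin: centre of its base. Stays
- stone: grey sharpening stone 45 x 120 x 22 mm flat on the bench between the robot and the work. Origin: centre of its underside. Stays
Not all that is in view belongs to the job. There is more than one size of the board; the one meant has the size given above. What is shaped like the gouge but red is not meant.

How it is judged:
By the outcome, as a careful person would: the job done as asked, in the order asked, and still so for the second after the job is handed in, with the robot touching nothing.
It also fails if it takes over 54 s, if anything falls off the work surface, if the arm or the gripper's body presses on something with over 40 N, if the wrist force passes 120 N, or if a joint passes its speed limit or range.

## Working session

There is one attempt and no reset: what is moved stays moved. The work goes in short steps, Python scripts to look and compute and a tool call to move; the robot and the scene stay as the last step left them, time stands still between calls to the robot, and variables do not carry over. Pictures are saved under pics/ and viewed, at most 10 in all, crops included, and the job is handed in when it is done.

Besides the shell and the picture viewer there is one more tool, called as name(argument=value, ...) on one line, values as JSON. send_rows: Moves the arm, as the interface text tells. Shifts and turns lie within -1 to 1; 1 stands for 0.04 m of shift or 0.12 rad of turn. Its arguments: {"type":"object","properties":{"steps":{"type":"array"},"squeeze":{"type":"number"}},"required":["steps"]}

```bash
ls; mkdir -p pics; python3 - <<'E'
from workcell import env
import cv2,numpy as np
s=env.state();print({k:np.round(v,3).tolist() for k,v in s.items()})
for n in("scene","top"):
    f=env.grab_frame(n);cv2.imwrite(f"pics/{n}0.png",f["pixels"][:,:,::-1]);np.savez(f"pics/{n}0.npz",**f)
    print(n,np.round(f["intrinsics"],1).tolist(),np.round(f["dist"],4),np.round(f["cam_to_world"],3).tolist())
E
```

```text
pics
{'time_s': 0.0, 'qpos': [-77.977, 18.351, 89.706, -0.001, 72.042, -1.148], 'qvel': [0.002, -0.02, -0.031, -0.001, 0.13, 0.038], 'effort': [-0.002, -41.247, -23.198, 0.073, 0.046, -0.0], 'ee_pos': [130.88, -559.369, 192.328], 'ee_rot': [-179.901, -0.001, 13.171], 'force': [-0.145, 0.099, 0.332], 'torque': [-0.042, 0.017, -0.034], 'gripper_force': 0.0, 'gripper_width': 91.341}
scene [[465.2, 0.0, 316.4], [0.0, 465.2, 202.1], [0.0, 0.0, 1.0]] [-0.0659  0.      0.      0.      0.    ] [[-0.486, 0.596, -0.639, 1482.271], [0.874, 0.318, -0.367, 511.296], [-0.015, -0.737, -0.676, 1094.539], [0.0, 0.0, 0.0, 1.0]]
top [[494.7, 0.0, 321.0], [0.0, 494.7, 202.5], [0.0, 0.0, 1.0]] [-0.1524  0.      0.      0.      0.    ] [[0.011, -0.995, 0.096, 382.268], [-1.0, -0.011, -0.007, -34.612], [0.008, -0.096, -0.995, 1363.079], [0.0, 0.0, 0.0, 1.0]]
```

View pics/scene0.png

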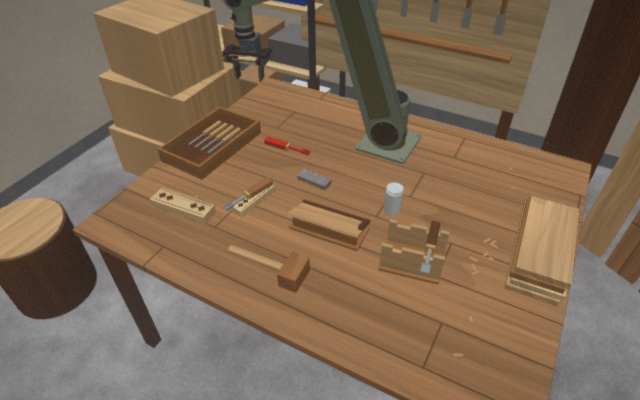

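View pics/top0.png

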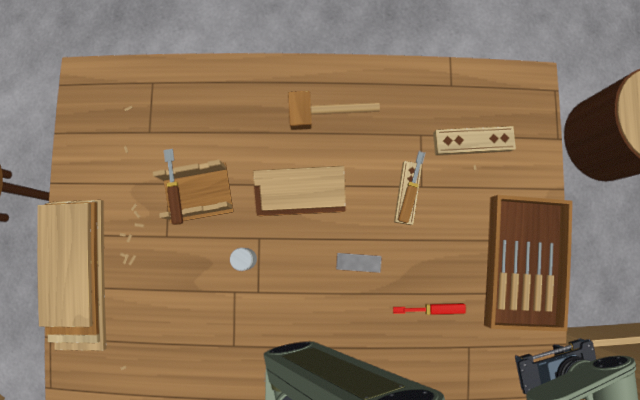

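The scene view shows the gouge on a small board at (250,197), a larger patterned board at (182,204), a red decoy at (287,146), the slope at (330,222) and the tool rest at (415,248). In the top view these are: gouge and board (410,190), larger board (475,140), red tool (430,309), slope (300,190), rest with chisel (195,190). The board meant should be the shorter one at (410,190), with the gouge on it. I'll confirm in an enlarged crop.

```bash
python3 - <<'E'
import cv2,numpy as np
t=cv2.imread("pics/top0.png");s=cv2.imread("pics/scene0.png")
a=cv2.resize(t[130:235,370:530],(800,525),interpolation=cv2.INTER_CUBIC)
cv2.imwrite("pics/crop1.png",a)
b=cv2.resize(t[140:230,150:360],(800,343),interpolation=cv2.INTER_CUBIC)
c=cv2.resize(s[190:285,280:455],(470,255),interpolation=cv2.INTER_CUBIC)
o=np.zeros((600,800,3),np.uint8);o[:343]=b;o[344:599,:470]=c
cv2.imwrite("pics/crop2.png",o)
E
```

```text
(no output)
```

View pics/crop1.png

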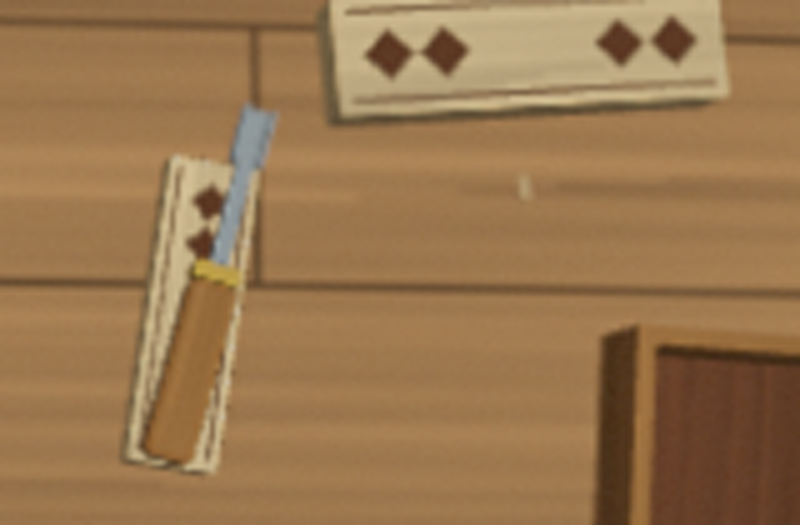

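View pics/crop2.png

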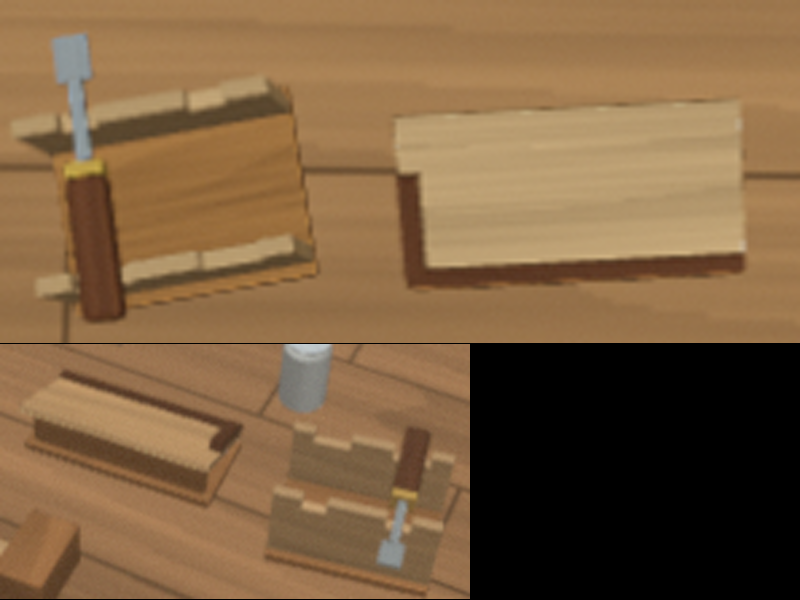

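Crop 1 confirms it. The bar with the gouge on top measures about 60 px × 18 px, which fits 170 × 50 mm. The other bar is larger, with four lozenges and no gouge. Crop 2 shows the ledge and stop as dark strips with their inner corner at about (261,210) in the top view. The free notches are on the right of the rest, at about (202,200) and (199,162), with the chisel on the left. Next I'll measure them.

```bash
cat > h.py <<'E'
import cv2,numpy as np
def load(n): return dict(np.load(f"pics/{n}.npz"))
def snap(env,cam,n):
    f=env.grab_frame(cam);cv2.imwrite(f"pics/{n}.png",f["pixels"][:,:,::-1]);np.savez(f"pics/{n}.npz",**f);return f
def norm(f,uv): return cv2.undistortPoints(np.array(uv,float).reshape(-1,1,2),f["intrinsics"],f["dist"])[:,0]
def rays(f,uv):
    n=norm(f,uv);d=np.c_[n,np.ones(len(n))]@f["cam_to_world"][:3,:3].T
    return f["cam_to_world"][:3,3],d
def onz(f,uv,z):
    c,d=rays(f,uv);return c+d*((z-c[2])/d[:,2])[:,None]
def onplane(f,uv,p,n):
    c,d=rays(f,uv);return c+d*(((p-c)@n)/(d@n))[:,None]
def tri(f1,uv1,f2,uv2):
    P=[np.linalg.inv(f["cam_to_world"])[:3] for f in(f1,f2)]
    X=cv2.triangulatePoints(P[0],P[1],norm(f1,uv1).T,norm(f2,uv2).T);return (X[:3]/X[3]).T
def cloud(f):
    v,u=np.mgrid[:400,:640];c,d=rays(f,np.c_[u.ravel(),v.ravel()])
    W=(c+d*f["depth"].ravel()[:,None]).reshape(400,640,3);W[f["depth"]==0]=np.nan;return W
def proj(f,X):
    M=np.linalg.inv(f["cam_to_world"]);r=cv2.Rodrigues(M[:3,:3])[0]
    return cv2.projectPoints(np.array(X,float).reshape(-1,1,3),r,M[:3,3],f["intrinsics"],f["dist"])[0][:,0]
def rect(P): 
    (c,s,a)=cv2.minAreaRect(np.array(P,np.float32)); 
    if s[0]<s[1]: s=s[::-1];a+=90
    return np.round(c,1),np.round(s,1),round((a+90)%180-90,2)
E
python3 - <<'E'
from h import *
T=load("top0");S=load("scene0");W=cloud(T);V=cloud(S)
hsv=cv2.cvtColor(T["pixels"],cv2.COLOR_RGB2HSV)
def box(u0,u1,v0,v1):
    m=np.zeros((400,640),bool);m[v0:v1,u0:u1]=1;return m
B=box(388,430,145,230)
print("bench z",np.nanmedian(W[230:240,370:400,2]),np.nanstd(W[230:240,370:400,2]), "scene", np.nanmedian(V[180:190,350:370,2]))
for nm,lo,hi in(("board",20,34),("gouge",36,70)):
    m=B&(W[...,2]>lo)&(W[...,2]<hi);P=W[m];print(nm,m.sum(),rect(P[:,:2]),np.percentile(P[:,2],[5,50,95]).round(1))
for p in((455,150),(200,190),(167,190),(300,190)): print(p,hsv[p[1],p[0]],W[p[1],p[0]].round(0))
# slope plane
P=W[172:200,275:335].reshape(-1,3);P=P[~np.isnan(P[:,0])];c=P.mean(0);n=np.linalg.svd(P-c,full_matrices=0)[2][2];n*=np.sign(n[2])
print("slope c,n",c.round(1),n.round(4),"tilt",np.degrees(np.arccos(n[2])).round(2),"up yaw",np.degrees(np.arctan2(-n[1],-n[0])).round(2))
# tool rest tops
R=box(150,240,145,230)
m=R&(W[...,2]>84);P=W[m]
m2=R&(W[...,2]>70);
for v in range(148,228,2): print(v,"".join("%3d"%(W[v,u,2]) if W[v,u,2]>20 else "  ." for u in range(152,238,3)))
E
```

```text
bench z -0.4348555002925423 2.748782909508391 scene -0.460920677698482
board 607 (array([ 553.2, -283.5]), array([192.9,  51.9]), -8.76) [22.6 27.6 32.1]
gouge 610 (array([ 557.5, -289.5]), array([202. ,  29.6]), -15.68) [38.9 49.9 55.2]
(455, 150) [ 19  86 172] [ 661. -413.   34.]
(200, 190) [ 16 157 138] [544. 292.  12.]
(167, 190) [ 14 159 112] [533. 360.  96.]
(300, 190) [ 18 100 186] [541.  13.  54.]
slope c,n [552.8   0.9  59.8] [-0.3913 -0.0231  0.92  ] tilt 23.08 up yaw 3.37
148   .  .  .  .  .  .  .  .  .  .  .  .  .  .  .  .  .  .  .  .  .  .  .  .  .  .  .  .  .
150   .  .  .  . 93 93 92  .  .  .  .  .  .  .  .  .  .  .  .  .  .  .  .  .  .  .  .  .  .
152   .  .  .  . 92 94 91  .  .  .  .  .  .  .  .  .  .  .  .  .  .  .  .  .  .  .  .  .  .
154   .  .  .  . 94 91 93 93  .  .  .  .  .  .  .  .  .  .  .  .  .  .  .  .  .  .  .  .  .
156   .  .  .  . 95 91 92 96  .  .  .  .  .  .  .  .  .  .  .  .  .  .  .  .  .  .  .  .  .
158   .  .  .  . 91 92 94 96  .  .  .  .  .  .  .  .  .  .  .  .  .  .  .  .  .  .  .  .  .
160   .  .  .  .  . 94 93 92  .  .  .  .  .  .  .  .  .  .  
[... 2367 characters left out ...]
79 89 96 86 73 72 59 41 25 21  .  .  .  .  .  .  .  .  .
214   .  .  . 94 97 92 79107 99103 77 70 59 47 35 27  .  .  .  .  .  .  .  .  .  .  .  .  .
216   .  .  . 92 87 89 80108102100 85 26  .  .  .  .  .  .  .  .  .  .  .  .  .  .  .  .  .
218   .  .  .  . 69 51 42103100102 82  .  .  .  .  .  .  .  .  .  .  .  .  .  .  .  .  .  .
220   .  .  .  .  .  .  .102100104 84  .  .  .  .  .  .  .  .  .  .  .  .  .  .  .  .  .  .
222   .  .  .  .  .  .  .102103101 93  .  .  .  .  .  .  .  .  .  .  .  .  .  .  .  .  .  .
224   .  .  .  .  .  .  . 96 97  .  .  .  .  .  .  .  .  .  .  .  .  .  .  .  .  .  .  .  .
226   .  .  .  .  .  .  .  .  .  .  .  .  .  .  .  .  .  .  .  .  .  .  .  .  .  .  .  .  .
```

```bash
python3 - <<'E'
from h import *
F={n:load(n+"0") for n in("top","scene")}
H={n:cv2.cvtColor(F[n]["pixels"],cv2.COLOR_RGB2HSV).astype(int) for n in F}
def mk(n,box,cond):
    m=np.zeros((400,640),bool);u0,u1,v0,v1=box;m[v0:v1,u0:u1]=cond(*np.moveaxis(H[n],2,0))[v0:v1,u0:u1]
    k,l,s,_=cv2.connectedComponentsWithStats(m.astype(np.uint8));
    return np.argwhere(m)[:,::-1].astype(float), [(s[i,4],s[i,:4].tolist()) for i in range(1,k) if s[i,4]>8]
bx={"top":(385,432,143,230),"scene":(215,280,172,220)}
steel=lambda h,s,v:(h>95)&(h<125)&(s>40)&(v>110)
ferr=lambda h,s,v:(h>20)&(h<30)&(s>140)&(v>150)
pale=lambda h,s,v:(s<105)&(v>140)&(h<30)
D={}
for nm,c in(("steel",steel),("ferr",ferr),("pale",pale)):
    for n in F:
        P,cc=mk(n,bx[n],c);D[nm,n]=P;print(nm,n,len(P),P.mean(0).round(1),cc)
T,S=F["top"],F["scene"]
for nm in("steel","ferr"):
    X=tri(T,[D[nm,"top"].mean(0)],S,[D[nm,"scene"].mean(0)])[0];print("tri",nm,X.round(1), "ray z40", onz(T,[D[nm,"top"].mean(0)],44)[0].round(1))
# board
for n in F: print("board rect",n,rect(onz(F[n],D["pale",n],28)[:,:2]))
# gouge axis from steel
P=onz(T,D["steel","top"],42);print("steel rect",rect(P[:,:2]))
l=cv2.fitLine(P[:,:2].astype(np.float32),cv2.DIST_L2,0,.01,.01).ravel();print("axis",np.degrees(np.arctan(l[1]/l[0])))
# tool rest
for n,b in(("top",(148,240,146,230)),):
    P,cc=mk(n,b,pale);print("rest",cc)
    for nm,sel,z in(("shank",P[:,1]<185,102),("handle",P[:,1]>=185,94)):
        q=onz(F[n],P[sel],z)[:,:2];print(nm,sel.sum(),rect(q))
    P,cc=mk(n,b,steel);q=onz(T,P,95);print("chisel steel",rect(q[:,:2]))
print(H["top"][200:204,170:178,:].reshape(-1,3)[::6].tolist())
E
```

```text
steel top 0 [nan nan] []
steel scene 0 [nan nan] []
ferr top 26 [412.9 184.1] [(np.int32(26), [409, 182, 9, 5])]
ferr scene 0 [nan nan] []
pale top 553 [407.6 187. ] [(np.int32(68), [415, 152, 11, 32]), (np.int32(382), [395, 161, 22, 62]), (np.int32(95), [406, 190, 12, 35])]
pale scene 297 [248.6 201. ] [(np.int32(262), [233, 185, 41, 32]), (np.int32(11), [237, 195, 8, 4])]
tri steel [nan nan nan] ray z40 [nan nan nan]
tri ferr [nan nan nan] ray z40 [ 562.5 -291.8   44. ]
board rect top (array([ 560.2, -285.1]), array([206.8,  54.9]), -10.61)
board rect scene (array([ 559.1, -285.2]), array([193.3,  90. ]), -8.46)<stdin>:15: RuntimeWarning: Mean of empty slice.
  ret = um.true_divide(
<stdin>:18: RuntimeWarning: Mean of empty slice.
Traceback (most recent call last):
  File "h.py", line 10, in onz
    c,d=rays(f,uv);return c+d*((z-c[2])/d[:,2])[:,None]
        ~~~~^^^^^^
  File "h.py", line 7, in rays
    n=norm(f,uv);d=np.c_[n,np.ones(len(n))]@f["cam_to_world"][:3,:3].T
  File "h.py", line 5, in norm
    def norm(f,uv): return cv2.undistortPoints(np.array(uv,float).reshape(-1,1,2),f["intrinsics"],f["dist"])[:,0]
                           ~~~~~~~~~~~~~~~~~~~^^^^^^^^^^^^^^^^^^^^^^^^^^^^^^^^^^^^^^^^^^^^^^^^^^^^^^^^^^^^^^
cv2.error: OpenCV(4.12.0) /io/opencv/modules/calib3d/src/undistort.dispatch.cpp:347: error: (-215:Assertion failed) CV_IS_MAT(_src) && CV_IS_MAT(_dst) && (_src->rows == 1 || _src->cols == 1) && (_dst->rows == 1 || _dst->cols == 1) && _src->cols + _src->rows - 1 == _dst->rows + _dst->cols - 1 && (CV_MAT_TYPE(_src->type) == CV_32FC2 || CV_MAT_TYPE(_src->type) == CV_64FC2) && (CV_MAT_TYPE(_dst->type) == CV_32FC2 || CV_MAT_TYPE(_dst->type) == CV_64FC2) in function 'cvUndistortPointsInternal'
```

```bash
cat > m.py <<'E'
from h import *
def mask(f,box,cond):
    p=f["pixels"].astype(int);h=cv2.cvtColor(f["pixels"],cv2.COLOR_RGB2HSV).astype(int)
    c=cond(p[...,0],p[...,1],p[...,2],h[...,0],h[...,1],h[...,2])
    m=np.zeros((400,640),bool);u0,u1,v0,v1=box;m[v0:v1,u0:u1]=c[v0:v1,u0:u1];return m
def big(m,k=1):
    n,l,s,_=cv2.connectedComponentsWithStats(m.astype(np.uint8),connectivity=8)
    o=1+np.argsort(-s[1:,4])[:k];return np.isin(l,o)
def px(m): return np.argwhere(m)[:,::-1].astype(float)
steel=lambda r,g,b,h,s,v:(b>r+5)&(v>100)
ferr=lambda r,g,b,h,s,v:(h>19)&(h<32)&(s>125)&(v>130)
pale=lambda r,g,b,h,s,v:(s<110)&(v>135)&(r>b+15)
E
python3 - <<'E'
from m import *
T,S=load("top0"),load("scene0")
bt,bs=(385,432,143,230),(215,280,172,220)
D={}
for nm,c in(("steel",steel),("ferr",ferr)):
    a,b=px(big(mask(T,bt,c))),px(big(mask(S,bs,c)));D[nm]=a
    print(nm,len(a),len(b),a.mean(0).round(1),b.mean(0).round(1),tri(T,[a.mean(0)],S,[b.mean(0)])[0].round(1))
P=onz(T,D["steel"],40)[:,:2];print("steel rect z40",rect(P))
l=cv2.fitLine(P.astype(np.float32),cv2.DIST_L2,0,.01,.01).ravel();print("axis",np.degrees(np.arctan(l[1]/l[0])))
print("ferr z52",onz(T,[D["ferr"].mean(0)],50)[0].round(1))
W=cloud(T);m=mask(T,bt,pale);m&=~(cv2.dilate(mask(T,bt,steel).astype(np.uint8),np.ones((3,3)))>0)
m=big(m,2);q=px(m);P=onz(T,q,28)[:,:2];print("board",rect(P))
print("hull",cv2.approxPolyDP(cv2.convexHull(q.astype(np.float32)),2,True)[:,0].tolist())
b=(148,240,146,230);q=px(big(mask(T,b,pale),9))
for nm,sel,z in(("shank",q[:,1]<185,102),("handle",q[:,1]>=185,94)):
    p=onz(T,q[sel],z)[:,:2];print("rest",nm,sel.sum(),rect(p))
p=onz(T,px(big(mask(T,b,steel))),92)[:,:2];print("chisel steel",rect(p),"ferr",onz(T,[px(big(mask(T,b,ferr))).mean(0)],102)[0].round(1))
def viz(m,box,k):
    u0,u1,v0,v1=box;i=T["pixels"][...,::-1].copy();i[m]=(0,0,255);return cv2.resize(i[v0:v1,u0:u1],None,fx=k,fy=k,interpolation=cv2.INTER_NEAREST)
o=np.zeros((600,800,3),np.uint8);A=viz(m,bt,6);o[:A.shape[0],:A.shape[1]]=A
mm=mask(T,b,pale);A=viz(mm,b,5);o[:A.shape[0],300:300+A.shape[1]]=A;cv2.imwrite("pics/mask1.png",o)
E
```

```text
steel 101 0 [417.9 164.3] [nan nan] [nan nan nan]
ferr 31 3 [413.  184.2] [247. 193.] [ 561.7 -291.2   46. ]
steel rect z40 (array([ 611. , -304.4]), array([82.1, 14. ]), -16.62)
axis -15.400115
ferr z52 [ 561.4 -290.8   50. ]
board (array([ 542.6, -281.6]), array([171.4,  50.6]), -8.44)
hull [[412.0, 224.0], [395.0, 221.0], [404.0, 161.0], [415.0, 162.0], [417.0, 195.0]]
rest shank 280 (array([613. , 314.2]), array([178. ,  60.8]), -79.48)
rest handle 222 (array([482.8, 289.5]), array([178. ,  12.5]), -79.93)
chisel steel (array([599.6, 359.8]), array([85.7, 19. ]), 2.97) ferr [548.3 347.  102. ]<stdin>:7: RuntimeWarning: Mean of empty slice.
  ret = um.true_divide(
```

View pics/mask1.png

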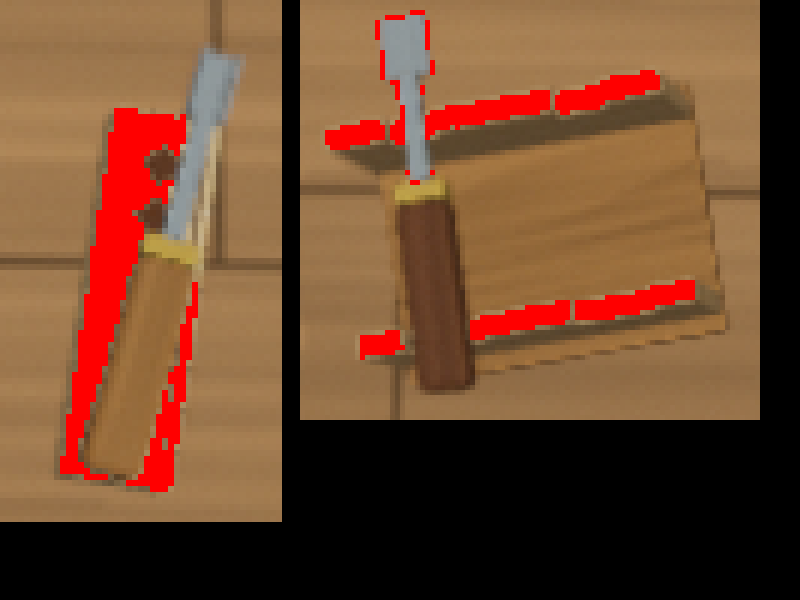

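The mask picture shows the board outline and both upright tops cleanly. The only stray pixels are around the chisel blade, and I'll leave those out. Next are the shank upright and the slope corner.

```bash
python3 - <<'E'
from m import *
T,S=load("top0"),load("scene0")
q=px(mask(T,(148,240,158,180),pale));q=q[(q[:,1]>163)|(q[:,0]>176)]
q=q[~((q[:,0]>166.5)&(q[:,0]<173.5)&(q[:,1]>172))]
print("shank",rect(onz(T,q,102)[:,:2]))
W=cloud(T)
P=W[174:201,270:338].reshape(-1,3);P=P[~np.isnan(P[:,0])];c=P.mean(0)
n=np.linalg.svd(P-c,full_matrices=0)[2][2];n*=np.sign(n[2]);print(c.round(1),n.round(4))
# subpixel dark/pale transition
g=T["pixels"].astype(float).mean(2)
def cross(a):  # pale->dark along array
    t=(a[:3].mean()+a.min())/2;i=np.where(a<t)[0][0];return i-1+(a[i-1]-t)/(a[i-1]-a[i])
led=np.array([(u,198+cross(g[198:217,u])) for u in range(266,344,2)])
sto=np.array([(272-cross(g[v,272:252:-1]),v) for v in range(190,207)])
L=onplane(T,led,c,n);E=onplane(T,sto,c,n)
def fit(p): 
    l=cv2.fitLine(p[:,:2].astype(np.float32),cv2.DIST_HUBER,0,.01,.01).ravel();return l[2:],l[:2]
(pl,dl),(pe,de)=fit(L),fit(E)
print("ledge yaw",np.degrees(np.arctan2(dl[1],dl[0]))%180-90,"stop yaw",np.degrees(np.arctan(de[1]/de[0])))
t=np.linalg.solve(np.c_[dl,-de],pe-pl);o=pl+dl*t[0];z=c[2]-(n[:2]@(o-c[:2]))/n[2]
print("corner",o.round(1),"z",z.round(1),"spread",led[[0,-1]].round(1).tolist(),sto[[0,-1]].round(1).tolist())
# two-view check: project the corner into the scene view
print("scene px of corner",proj(S,[[*o,36]]).round(1), "ledge end -225", proj(S,[[*(o-225*np.array(dl)*np.sign(dl[1])),36]]).round(1))
V=cloud(S);u=proj(S,[[*(o+[30,-85]),50]])[0].astype(int);print("scene depth on slope",np.nanmedian(V[u[1]-3:u[1]+4,u[0]-3:u[0]+4].reshape(-1,3),0).round(1))
X=np.nanmedian(V[u[1]-3:u[1]+4,u[0]-3:u[0]+4].reshape(-1,3),0);print("dist to plane",((X-c)@n).round(2))
E
```

```text
shank (array([596.3, 311. ]), array([177.9,  24.7]), -80.66)
[549.    3.5  58.3] [-0.3912 -0.0248  0.92  ]
ledge yaw 3.656227 stop yaw 3.77375
corner [488.  116.4] z 35.4 spread [[266.0, 209.8], [342.0, 205.8]] [[259.8, 190.0], [261.2, 206.0]]
scene px of corner [[364.3 221.3]] ledge end -225 [[301.8 201.8]]
scene depth on slope [509.9  26.7  41.9]
dist to plane -0.37
```

The board rectangle measures 171 × 51 mm and the slope corner comes out at z = 35.4 mm (expected 36). The notch floors read about 80 and 87 mm, and the uprights are 110 mm apart along a yaw of 10°, so everything agrees with the text. I'll start by turning the tool to the gouge's yaw of −15.5°.

```bash
cat > plan.py <<'E'
import sys,numpy as np
from scipy.spatial.transform import Rotation as R
from workcell import env
def plan(p,yaw=None,name=""):
    s=env.state();Q=R.from_euler("xyz",s["ee_rot"],degrees=True).as_matrix()
    d=Q.T@(np.array(p)-s["ee_pos"])/40
    y=s["ee_rot"][2];t=0 if yaw is None else -np.radians((yaw-y+180)%360-180)/.12
    print(name,"units",d.round(2),"turn",round(t,2),"at",np.round(s["ee_pos"],1),np.round(s["ee_rot"],1),"w",round(s["gripper_width"],1),"t",round(s["time_s"],2))
a=list(map(float,sys.argv[1:]))
plan(a[:3],a[3] if len(a)>3 else None)
E
```

send_rows(steps=[[[0,0,0,0.84,0.65],[0,0,0,0.84,0.65],[0,0,0,0.84,0.65],[0,0,0,0.83,0.65],[0,0,0,0.82,0.65]]], squeeze=25)

```text
time_s: 0.52
ee_pos: [130.9, -559.6, 192.7]
ee_rot: [-179.9, 0.0, -15.8]
force: [-0.4, -0.4, 0.6]
gripper_width: 61.1
gripper_force: 0.0
```

```bash
python3 plan.py 528.6 -281.6 93 -15.5
```

```text
units [ 7.68 -9.39  2.5 ] turn -0.04 at [ 130.9 -559.6  192.7] [-179.9    0.   -15.8] w 61.1 t 0.52
```

send_rows(steps=[[[0.51,-0.63,0,0,0.65],[0.51,-0.63,0,0,0.65],[0.51,-0.63,0,0,0.65],[0.51,-0.63,0,0,0.65],[0.51,-0.63,0,0,0.65]]])

```text
time_s: 0.93
ee_pos: [263.8, -464.5, 192.8]
ee_rot: [-180.0, 0.0, -15.5]
force: [0.3, -0.1, -0.5]
gripper_width: 59.4
gripper_force: 0.0
```

send_rows(steps=[[[0.51,-0.63,0,0,0.65],[0.51,-0.63,0,0,0.65],[0.51,-0.63,0,0,0.65],[0.51,-0.63,0,0,0.65],[0.51,-0.63,0,0,0.65]]])

```text
time_s: 1.35
ee_pos: [395.8, -370.2, 192.8]
ee_rot: [-180.0, 0.0, -15.5]
force: [-0.2, -0.2, 0.4]
gripper_width: 59.3
gripper_force: 0.0
```

send_rows(steps=[[[0.51,-0.63,0.4,0,0.65],[0.51,-0.63,0.4,0,0.65],[0.51,-0.63,0.4,0,0.65],[0.51,-0.63,0.4,0,0.65],[0.51,-0.63,0.4,0,0.65]]])

```text
time_s: 1.77
ee_pos: [527.8, -276.2, 112.0]
ee_rot: [-180.0, 0.0, -15.5]
force: [0.2, -0.9, -0.5]
gripper_width: 59.3
gripper_force: 0.0
```

```bash
python3 plan.py 528.6 -281.6 33 -15.5
```

```text
units [0.06 0.13 1.98] turn 0.0 at [ 527.8 -276.2  112. ] [-180.     0.   -15.5] w 59.3 t 1.77
```

send_rows(steps=[[[0.06,0.13,0.6,0,0.65],[0,0,0.6,0,0.65],[0,0,0.5,0,0.65],[0,0,0.25,0,0.65],[0,0,0,0,0.65]]])

```text
time_s: 2.18
ee_pos: [525.9, -282.0, 32.4]
ee_rot: [-179.9, 0.3, -15.5]
force: [-0.9, 0.6, 0.7]
gripper_width: 59.2
gripper_force: 0.0
```

send_rows(steps=[[[0,0,0,0,0.3],[0,0,0,0,0.15],[0,0,0,0,0.15],[0,0,0,0,0.15],[0,0,0,0,0.15]]])

```text
time_s: 2.6
ee_pos: [528.3, -283.5, 36.2]
ee_rot: [180.0, -0.1, -15.5]
force: [-0.3, -0.7, -0.6]
gripper_width: 28.5
gripper_force: 0.0
```

send_rows(steps=[[[0,0,0,0,0.15],[0,0,0,0,0.15]]])

```text
time_s: 2.77
ee_pos: [527.9, -283.2, 35.5]
ee_rot: [180.0, -0.0, -15.5]
force: [0.1, 0.5, -0.4]
gripper_width: 15.8
gripper_force: 0.0
```

```bash
python3 - <<'E'
from workcell import env
from h import *
f=snap(env,"scene","s1");g=snap(env,"top","t1")
a=f["pixels"][150:225,200:300,::-1];b=g["pixels"][140:235,360:460,::-1]
o=np.zeros((600,800,3),np.uint8);A=cv2.resize(a,(400,300),interpolation=2);B=cv2.resize(b,(400,380),interpolation=2);o[:300,:400]=A;o[:380,400:]=B;cv2.imwrite("pics/c3.png",o)
s=env.state();print(s["ee_pos"],s["gripper_width"],s["gripper_force"])
E
```

```text
[ 527.82148442 -283.13571412   35.29328165] 13.932419738353458 0.0
```

View pics/c3.png

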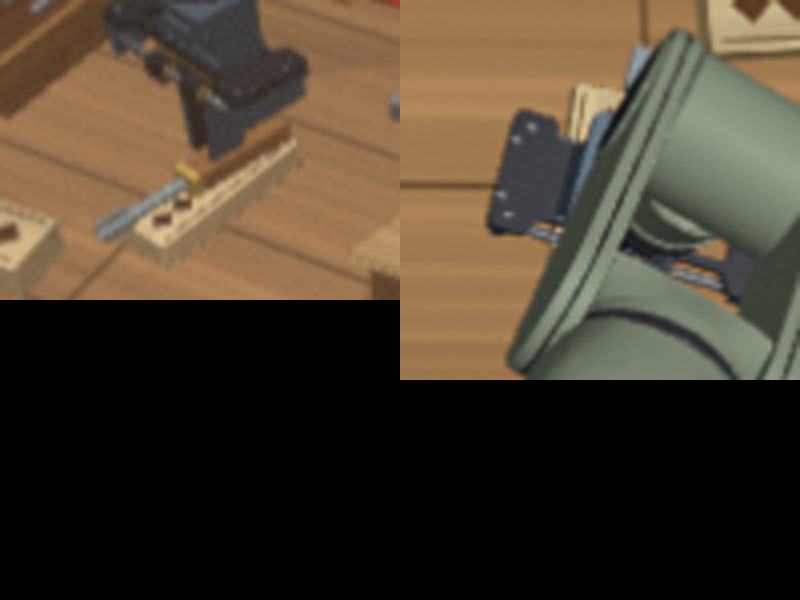

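The scene crop shows the finger tips at about (254,189), on top of the handle rather than beside it. The gouge does not seem to have moved. I'll check where the tips are against the reported TCP.

```bash
python3 - <<'E'
from h import *
f=load("s1");V=cloud(f)
for z in(35,45,55,65): print(z,proj(f,[[527.8,-283.1,z]]).round(1))
for v in range(172,200,2): print(v,[(u,V[v,u].round(0).astype(int).tolist()) for u in (250,253,256)])
E
```

```text
35 [[254.8 190.4]]
45 [[254.5 188.2]]
55 [[254.2 186. ]]
65 [[253.9 183.8]]
172 [(250, [565, -261, 152]), (253, [556, -256, 147]), (256, [585, -220, 181])]
174 [(250, [573, -256, 151]), (253, [566, -249, 148]), (256, [587, -220, 175])]
176 [(250, [569, -261, 138]), (253, [574, -244, 148]), (256, [574, -232, 152])]
178 [(250, [534, -291, 92]), (253, [555, -261, 119]), (256, [577, -230, 147])]
180 [(250, [534, -292, 83]), (253, [548, -268, 103]), (256, [542, -260, 102])]
182 [(250, [543, -286, 84]), (253, [550, -267, 96]), (256, [538, -265, 88])]
184 [(250, [537, -293, 67]), (253, [554, -265, 91]), (256, [538, -266, 79])]
186 [(250, [541, -290, 62]), (253, [550, -270, 77]), (256, [537, -267, 69])]
188 [(250, [539, -294, 50]), (253, [550, -271, 68]), (256, [537, -269, 58])]
190 [(250, [548, -287, 51]), (253, [554, -269, 63]), (256, [541, -267, 54])]
192 [(250, [560, -278, 54]), (253, [553, -271, 52]), (256, [541, -268, 44])]
194 [(250, [563, -277, 48]), (253, [553, -272, 42]), (256, [543, -267, 37])]
196 [(250, [565, -277, 41]), (253, [555, -272, 35]), (256, [547, -265, 32])]
198 [(250, [566, -277, 32]), (253, [558, -271, 28]), (256, [554, -260, 30])]
```

```bash
python3 - <<'E'
from m import *
S,S1=load("scene0"),load("s1")
d=np.abs(S1["pixels"].astype(int)-S["pixels"]).sum(2)[150:225,215:300]
f2=lambda r,g,b,h,s,v:(h>18)&(h<32)&(s>115)&(v>120)
for n,f in(("s0",S),("s1",S1)):
    q=px(big(mask(f,(230,262,180,200),f2)));print(n,len(q),q.mean(0).round(1) if len(q) else "")
E
```

```text
s0 20 [246.8 193.6]
s1 20 [247.2 194. ]
```

```bash
python3 - <<'E'
from m import *
f=load("s1")
for z in(35,42,50,58): print(z,proj(f,[[527.8+16*.96+5,-283.1+20*.96-4,z],[527.8-10,-283.1+20+4,z]]).round(1).tolist())
p=f["pixels"]
for v in range(178,202): print(v," ".join("%3d,%3d,%3d"%tuple(p[v,u]) for u in range(246,264,3)))
print(tri(load("top0"),[[413,184.2]],load("scene0"),[[246.8,193.6]]).round(1))
E
```

```text
35 [[255.1, 195.2], [262.1, 190.9]]
42 [[254.9, 193.7], [261.9, 189.3]]
50 [[254.6, 191.9], [261.7, 187.6]]
58 [[254.4, 190.1], [261.5, 185.8]]
178  80, 70, 65  49, 41, 33  64, 61, 61  59, 55, 51  65, 62, 60  67, 64, 61
179  88, 75, 64  55, 44, 36  65, 61, 61  65, 62, 61  66, 63, 60  65, 62, 61
180  99, 82, 66  54, 45, 37  60, 57, 57  60, 57, 57  65, 62, 64  69, 65, 65
181 109, 89, 71  54, 46, 36  63, 60, 59  64, 59, 61  66, 62, 63  67, 64, 61
182 118, 93, 73  53, 43, 34  65, 59, 58  65, 62, 62  66, 64, 65  91, 77, 66
183 142,108, 77  55, 42, 36  62, 57, 57  66, 62, 60  67, 66, 66 112, 85, 61
184 158,118, 83  54, 42, 35  62, 59, 58  66, 63, 62  67, 66, 64 123, 90, 62
185 154,115, 80  56, 44, 36  62, 56, 56  64, 59, 60  69, 66, 64 135, 96, 65
186 150,110, 76  63, 47, 35  69, 63, 60  64, 58, 59  70, 60, 59 136, 95, 57
187 157,116, 82 104, 76, 52  79, 66, 59  63, 60, 57 107, 80, 58 126, 87, 56
188 160,119, 83 140, 99, 65  81, 66, 55  85, 69, 61 134, 95, 61 106, 74, 44
189 157,115, 79 151,108, 72  97, 76, 58 118, 87, 61 123, 86, 55 103, 72, 45
190 156,117, 76 148,104, 66 126, 94, 66 128,
[... 192 characters left out ...]
144, 80 169,131, 71 116, 81, 51 103, 72, 45 142,116, 84 187,162,122
194 138,112, 67 167,131, 69 103, 72, 46 109, 80, 55 182,156,118 190,161,122
195 122,110, 93 131,104, 56 103, 72, 44 160,132, 97 187,160,121 189,161,122
196 119,115,103 126, 98, 54 109, 82, 56 204,175,132 174,146,109 158,133, 98
197 124,111, 89 126,101, 54 163,137,102 196,169,127 187,158,117 139,114, 84
198 165,142,105 144,115, 65 206,178,135 178,150,112 178,149,109 136,113, 83
199 164,138,102 184,155,108 213,184,138 184,157,117 146,122, 90 135,112, 82
200 106, 77, 54 211,181,136 195,168,126 182,157,116 138,115, 83 134,110, 80
201 105, 77, 55 212,184,139 187,162,121 149,126, 91 136,115, 83 142,114, 82
[[ 562.2 -291.9   43.3]]
```

The gouge has not moved. The tip edge at row ~189 puts the real tips at z ≈ 56, about 20 mm above the reported TCP z of 35. So the fingers closed in the air just over the handle. I'll open, go lower in small steps and watch the force.

send_rows(steps=[[[0,0,0,0,0.65],[0,0,0,0,0.65],[0,0,0,0,0.65],[0,0,0,0,0.65],[0,0,0,0,0.65]]])

```text
time_s: 3.28
ee_pos: [527.8, -283.1, 35.1]
ee_rot: [180.0, 0.0, -15.5]
force: [-0.4, -0.8, -0.3]
gripper_width: 44.2
gripper_force: 0.0
```

send_rows(steps=[[[0,0,0,0,0.65],[0,0,0,0,0.65],[0,0,0.2,0,0.65],[0,0,0.15,0,0.65],[0,0,0,0,0.65]]])

```text
time_s: 3.7
ee_pos: [526.6, -282.5, 19.3]
ee_rot: [-180.0, 0.2, -15.5]
force: [-0.9, 0.1, 0.1]
gripper_width: 58.8
gripper_force: 0.0
```

```bash
python3 - <<'E'
from workcell import env
from h import *
f=snap(env,"scene","s2")
cv2.imwrite("pics/c4.png",cv2.resize(f["pixels"][165:215,215:295,::-1],(800,500),interpolation=2))
s=env.state();print(s["ee_pos"],s["gripper_width"],s["force"])
E
```

```text
[ 526.93542307 -282.64081137   19.89767194] 58.97975312782424 [-0.64646744  0.27387086  0.19013251]
```

View pics/c4.png

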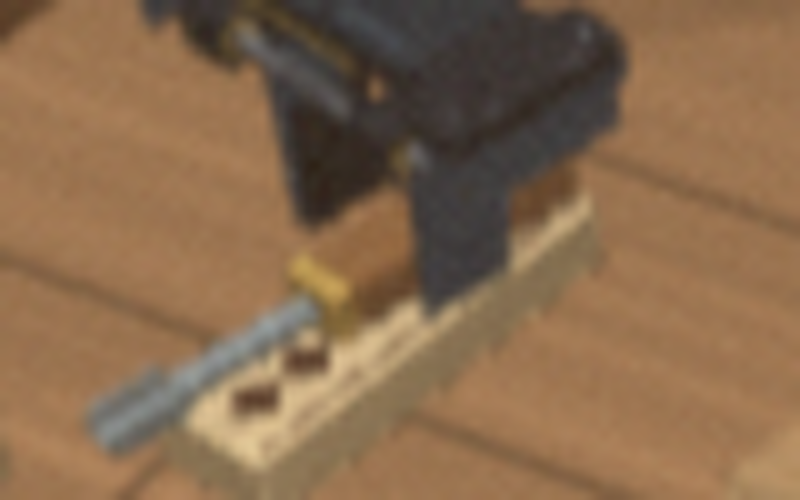

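The fingers now straddle the handle, with the near tip at px (258,196), about 12 mm above the board top. I'll lower a further 5 mm and close.

send_rows(steps=[[[0.03,-0.02,0.13,0,0.65],[0,0,0,0,0.15],[0,0,0,0,0.15],[0,0,0,0,0.15],[0,0,0,0,0.15]]])

```text
time_s: 4.17
ee_pos: [529.3, -282.8, 16.1]
ee_rot: [180.0, -0.0, -15.5]
force: [0.1, -0.6, -0.0]
gripper_width: 35.7
gripper_force: 0.0
```

send_rows(steps=[[[0,0,0,0,0.15],[0,0,0,0,0.15],[0,0,0,0,0.15]]])

```text
time_s: 4.42
ee_pos: [529.3, -282.7, 16.2]
ee_rot: [180.0, -0.0, -15.5]
force: [-0.2, 0.1, 0.0]
gripper_width: 27.6
gripper_force: 25.0
```

The handle is gripped, at 27.6 mm with 25 N on the pads. Next I lift, then turn to the rest's yaw.

send_rows(steps=[[[0,0,-0.3,0,0.15],[0,0,-0.6,0,0.15],[0,0,-0.8,0,0.15],[0,0,-0.7,-0.3,0.15],[0,0,-0.5,-0.6,0.15]]])

```text
time_s: 4.83
ee_pos: [529.8, -283.1, 134.4]
ee_rot: [179.9, -0.1, -9.2]
force: [-0.2, 0.5, -1.1]
gripper_width: 27.8
gripper_force: 25.0
```

send_rows(steps=[[[0,0,-0.2,-0.8,0.15],[0,0,0,-0.8,0.15],[0,0,0,-0.8,0.15],[0,0,0,-0.42,0.15],[0,0,0,0,0.15]]])

```text
time_s: 5.25
ee_pos: [528.8, -282.5, 139.7]
ee_rot: [-180.0, 0.0, 10.1]
force: [0.6, -0.7, -1.7]
gripper_width: 27.7
gripper_force: 25.0
```

```bash
python3 plan.py 535 253.1 140 10.1
```

```text
units [ 2.510e+00 -1.315e+01 -1.000e-02] turn 0.0 at [ 528.8 -282.5  139.7] [-180.     0.    10.1] w 27.7 t 5.25
```

send_rows(steps=[[[0.06,-0.3,0,0,0.15],[0.1,-0.5,0,0,0.15],[0.13,-0.7,0,0,0.15],[0.15,-0.8,0,0,0.15],[0.15,-0.8,0,0,0.15]]])

```text
time_s: 5.67
ee_pos: [530.1, -154.5, 139.6]
ee_rot: [-180.0, 0.0, 9.9]
force: [1.1, 0.7, -1.6]
gripper_width: 27.8
gripper_force: 25.0
```

send_rows(steps=[[[0.15,-0.8,0,0,0.15],[0.15,-0.8,0,0,0.15],[0.15,-0.8,0,0,0.15],[0.15,-0.8,0,0,0.15],[0.15,-0.8,0,0,0.15]]])

```text
time_s: 6.08
ee_pos: [531.4, 8.7, 139.9]
ee_rot: [-180.0, 0.0, 10.0]
force: [1.0, -0.6, -1.8]
gripper_width: 27.6
gripper_force: 25.0
```

send_rows(steps=[[[0.15,-0.8,0,0,0.15],[0.15,-0.8,0,0,0.15],[0.15,-0.8,0,0,0.15],[0.15,-0.8,0,0,0.15],[0.15,-0.8,0,0,0.15]]])

```text
time_s: 6.5
ee_pos: [532.7, 171.3, 139.8]
ee_rot: [-180.0, 0.0, 10.0]
force: [-0.1, -0.4, -1.9]
gripper_width: 27.9
gripper_force: 25.0
```

send_rows(steps=[[[0.15,-0.8,0,0,0.15],[0.12,-0.6,0,0,0.15],[0.08,-0.4,0,0,0.15],[0.05,-0.25,0,0,0.15],[0,0,0,0,0.15]]])

```text
time_s: 6.92
ee_pos: [534.5, 254.8, 139.6]
ee_rot: [-180.0, 0.0, 10.2]
force: [0.5, -0.6, -1.4]
gripper_width: 27.2
gripper_force: 25.0
```

```bash
python3 plan.py 535 253.1 72 10.1; python3 - <<'E'
from workcell import env
from m import *
T,S=snap(env,"top","t3"),snap(env,"scene","s3")
bx=(345,460,200,290)
st,sc=mask(T,(190,240,130,180),steel),mask(S,(390,470,190,290),steel)
n,l,s,c=cv2.connectedComponentsWithStats(st.astype(np.uint8));print("top",s[1:].tolist())
n,l,s,c=cv2.connectedComponentsWithStats(sc.astype(np.uint8));print("scene",s[1:].tolist())
cv2.imwrite("pics/c5.png",np.vstack([cv2.resize(S["pixels"][180:290,340:480,::-1],(380,300),interpolation=2),cv2.resize(T["pixels"][130:235,150:283,::-1],(380,300),interpolation=2)]))
E
```

```text
units [0.   0.05 1.69] turn 0.01 at [534.5 254.8 139.6] [-180.     0.    10.2] w 27.2 t 6.92
top [[191, 136, 8, 28, 123]]
scene [[390, 191, 1, 1, 1], [400, 228, 1, 1, 1], [398, 232, 2, 1, 2], [397, 235, 2, 4, 4], [395, 242, 1, 1, 1], [396, 244, 1, 1, 1], [394, 246, 3, 1, 3], [427, 259, 1, 1, 1], [426, 265, 1, 1, 1], [423, 266, 1, 1, 1], [424, 268, 2, 2, 3], [426, 269, 2, 2, 2]]
```

View pics/c5.png

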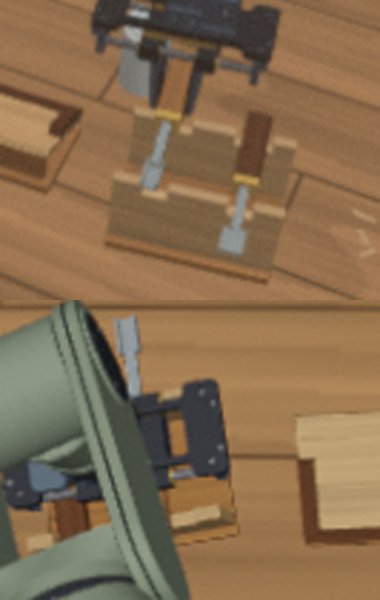

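The picture shows the gouge level above the free place, parallel to the chisel, with its blade over the free shank notch at about (395,245). I'll check its alignment numerically.

```bash
python3 - <<'E'
from m import *
T,S=load("t3"),load("s3")
q=px(mask(T,(190,240,130,180),steel));P=onz(T,q,166)[:,:2]
l=cv2.fitLine(P.astype(np.float32),cv2.DIST_L2,0,.01,.01).ravel();print(rect(P),np.degrees(np.arctan(l[1]/l[0])))
a=np.radians(10.1);R=np.array([[np.cos(a),np.sin(a)],[-np.sin(a),np.cos(a)]])
for z in (160,166): 
    P=onz(T,q,z)[:,:2];L=(P-[535,253.1])@R.T;print(z,"x range",L.min(0).round(1),L.max(0).round(1),"mean",L.mean(0).round(1))
E
```

```text
(array([625.8, 270.5]), array([68.6, 15. ]), 9.72) 9.12868
160 x range [59.4 -5.3] [128.4   9.9] mean [98.1  2.7]
166 x range [58.1 -6.5] [126.7   8.6] mean [96.6  1.4]
```

Alignment is within 2 mm, so I lower it.

send_rows(steps=[[[0,0.04,0.4,0,0.15],[0,0,0.5,0,0.15],[0,0,0.45,0,0.15],[0,0,0.25,0,0.15],[0,0,0.1,0,0.15]]])

```text
time_s: 7.43
ee_pos: [534.4, 249.4, 70.2]
ee_rot: [179.9, 0.2, 10.0]
force: [-0.7, 0.6, -1.4]
gripper_width: 28.1
gripper_force: 25.0
```

send_rows(steps=[[[0,0,0.05,0,0.15],[0,0,0,0,0.15]]])

```text
time_s: 7.6
ee_pos: [536.0, 250.7, 70.3]
ee_rot: [180.0, -0.0, 10.0]
force: [-0.6, 0.8, -1.8]
gripper_width: 27.7
gripper_force: 25.0
```

send_rows(steps=[[[-0.02,-0.05,0.03,0,0.15],[0,0,0.02,0,0.15],[0,0,0.02,0,0.15],[0,0,0,0,0.15]]])

```text
time_s: 7.93
ee_pos: [534.8, 253.3, 68.2]
ee_rot: [-180.0, -0.1, 10.1]
force: [-1.9, 0.2, 2.4]
gripper_width: 27.8
gripper_force: 25.0
```

It is seated: the force has swung upward. I release it and lift away.

send_rows(steps=[[[0,0,0,0,0.4],[0,0,0,0,0.5],[0,0,0,0,0.6],[0,0,0,0,0.6],[0,0,-0.2,0,0.6]]])

```text
time_s: 8.35
ee_pos: [533.2, 252.4, 73.8]
ee_rot: [179.9, 0.2, 10.1]
force: [-0.5, -0.7, -0.7]
gripper_width: 54.7
gripper_force: 0.0
```

send_rows(steps=[[[0,0,-0.5,0,0.6],[0,0,-0.8,0,0.6],[0,0,-0.6,0,0.6],[0,0,0,0,0.8],[0,0,0,0,0.8]]])

```text
time_s: 8.77
ee_pos: [535.4, 253.3, 153.2]
ee_rot: [-179.9, -0.2, 10.1]
force: [-0.3, 0.1, -0.2]
gripper_width: 65.2
gripper_force: 0.0
```

```bash
python3 plan.py 542.6 -281.6 145 -8.4
```

```text
units [-2.16 13.2   0.18] turn 2.69 at [535.4 253.3 153.2] [-179.9   -0.2   10.1] w 65.2 t 8.77
```

send_rows(steps=[[[-0.07,0.4,0,0,0.8],[-0.13,0.8,0,0,0.8],[-0.13,0.8,0,0,0.8],[-0.13,0.8,0,0,0.8],[-0.13,0.8,0,0,0.8]]])

```text
time_s: 9.18
ee_pos: [535.1, 105.6, 149.8]
ee_rot: [180.0, 0.2, 10.1]
force: [0.5, -0.7, -0.9]
gripper_width: 72.9
gripper_force: 0.0
```

send_rows(steps=[[[-0.13,0.8,0,0,0.8],[-0.13,0.8,0,0,0.8],[-0.13,0.8,0,0,0.8],[-0.07,0.4,0,0,0.8],[0,0,0,0,0.8]]])

```text
time_s: 9.6
ee_pos: [536.8, -9.6, 149.9]
ee_rot: [180.0, 0.2, 9.8]
force: [0.6, -0.2, -0.6]
gripper_width: 73.0
gripper_force: 0.0
```

```bash
python3 - <<'E'
from workcell import env
from m import *
T,S=snap(env,"top","t4"),snap(env,"scene","s4")
pb=lambda r,g,b,h,s,v:(s<112)&(v>135)&(r>b+15)
m=big(mask(T,(385,432,145,232),pb));q=px(m);P=onz(T,q,28)[:,:2];print("board",len(q),rect(P))
V=cloud(S);u=proj(S,[[542,-275,28]])[0].astype(int);print("z scene",np.nanmedian(V[u[1]-4:u[1]+5,u[0]-4:u[0]+5,2]))
A=cv2.resize(T["pixels"][135:235,145:445,::-1],(800,267),interpolation=2);B=cv2.resize(S["pixels"][170:290,200:460,::-1],(690,320),interpolation=2)
o=np.zeros((590,800,3),np.uint8);o[:267]=A;o[268:588,:690]=B;cv2.imwrite("pics/c6.png",o)
a=np.radians(10.1);R=np.array([[np.cos(a),np.sin(a)],[-np.sin(a),np.cos(a)]])
st=mask(T,(185,225,140,185),steel);p=px(big(st));print("gouge steel px",p.mean(0),((onz(T,p,95)[:,:2]-[535,253.1])@R.T).mean(0).round(1),((onz(T,p,95)[:,:2]-[535,253.1])@R.T).max(0).round(1),rect(onz(T,p,95)[:,:2]))
E
python3 plan.py 542.6 -281.6 145 -8.4
```

```text
board 1039 (array([ 542.2, -281.6]), array([170.5,  51.1]), -8.81)
z scene 28.07897967668373
gouge steel px [202.44262295 155.63934426] [91.  -0.1] [126.9   8.5] (array([618. , 266.3]), array([84.8, 16.1]), 13.67)
 units [-1.06  6.79  0.12] turn 2.67 at [537.1  -6.6 150.2] [-1.799e+02  1.000e-01  1.000e+01] w 72.8 t 9.7
```

View pics/c6.png

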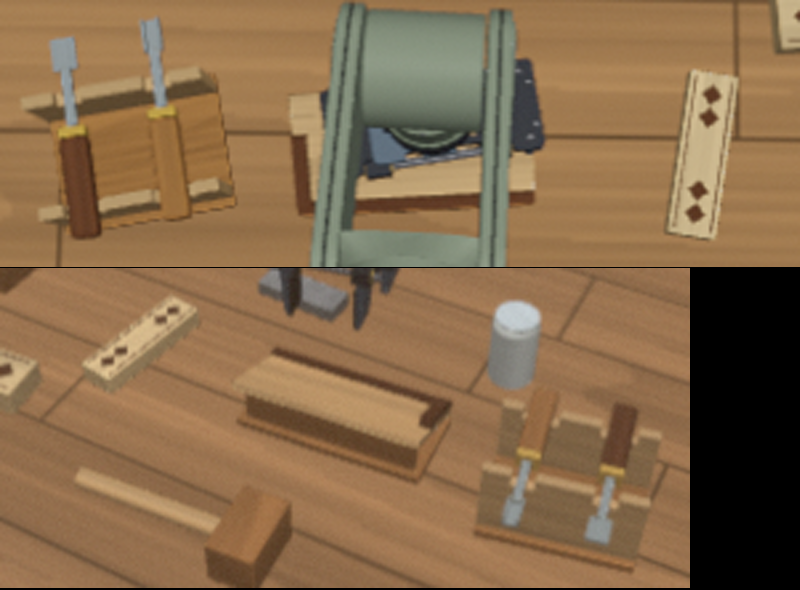

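The gouge lies in the free place, at about (203,170) in the top view, centred (offset 0 mm) and with its edge out about 127 mm. The chisel, mallet and tin look undisturbed. The board now measures as a clean 170.5 × 51 rectangle at (542.2,−281.6), yaw −8.7°, with its top at z = 28.

send_rows(steps=[[[-0.07,0.5,0,0,0.8],[-0.13,0.8,0,0,0.8],[-0.13,0.8,0,0,0.8],[-0.13,0.8,0,0,0.8],[-0.13,0.8,0,0,0.8]]])

```text
time_s: 10.12
ee_pos: [540.5, -155.8, 150.6]
ee_rot: [-179.9, 0.0, 10.2]
force: [0.4, 0.0, -1.0]
gripper_width: 72.7
gripper_force: 0.0
```

send_rows(steps=[[[-0.13,0.8,0,0,0.8],[-0.13,0.8,0,0,0.8],[-0.13,0.8,0,0,0.8],[-0.13,0.69,0,0,0.8],[0,0,0,0.7,0.8]]])

```text
time_s: 10.53
ee_pos: [542.1, -285.0, 150.2]
ee_rot: [179.9, 0.0, 5.1]
force: [0.4, 0.0, 0.4]
gripper_width: 72.8
gripper_force: 0.0
```

send_rows(steps=[[[0,0,0.3,0.7,0.8],[0,0,0.5,0.7,0.8],[0,0,0.5,0.5,0.8],[0,0,0.3,0.12,0.8],[0,0,0,0,0.8]]])

```text
time_s: 10.95
ee_pos: [540.0, -278.9, 83.5]
ee_rot: [-179.8, 0.4, -8.5]
force: [-0.5, 0.5, -0.4]
gripper_width: 72.8
gripper_force: 0.0
```

```bash
python3 plan.py 542.3 -281.6 20 -8.7
```

```text
units [0.08 0.06 1.59] turn 0.02 at [ 540.  -278.9   83.5] [-179.8    0.4   -8.5] w 72.8 t 10.95
```

send_rows(steps=[[[0.04,0.05,0.5,0,0.8],[0,0,0.6,0.02,0.8],[0,0,0.5,0,0.8],[0,0,0.3,0,0.8],[0,0,0,0,0.8]]])

```text
time_s: 11.37
ee_pos: [541.8, -281.9, 8.8]
ee_rot: [-179.9, 0.3, -8.7]
force: [-0.6, 0.4, 0.1]
gripper_width: 73.1
gripper_force: 0.0
```

send_rows(steps=[[[0,0,0.1,0,0.8],[0,0,0.05,0,0.8],[0,0,0,0,0.8]]])

```text
time_s: 11.62
ee_pos: [543.6, -283.9, 5.9]
ee_rot: [180.0, -0.1, -8.7]
force: [0.8, -0.2, 0.2]
gripper_width: 73.1
gripper_force: 0.0
```

```bash
python3 plan.py 542.3 -281.6 -4 -8.7; python3 - <<'E'
from workcell import env
from m import *
S=snap(env,"scene","s5");V=cloud(S);print(env.state()["force"].round(1) if hasattr(env.state()["force"],'round') else env.state()["force"])
dark=lambda r,g,b,h,s,v:(v<95)&(s<90)
m=mask(S,(225,290,150,215),dark)
for u in range(244,272,2):
    c=np.where(m[:,u])[0]; print(u,c.max() if len(c) else None,V[c.max()-2,u].round(0) if len(c) else "")
for z in (-5,5,12,20): print(z,proj(S,[[542+2,-281.6+42,z],[542-13,-281.6+44,z],[542+18,-281.6+40,z]]).round(1).tolist())
E
```

```text
units [-0.04 -0.05  0.25] turn -0.0 at [ 543.6 -283.9    5.9] [ 1.8e+02 -1.0e-01 -8.7e+00] w 73.1 t 11.62
[-0.4  0.1 -0.3]
244 187 [ 542. -316.   57.]
246 187 [ 528. -319.   46.]
248 175 [ 574. -263.  154.]
250 183 [ 465. -351.    5.]
252 186 [ 591. -239.  129.]
254 188 [ 592. -231.  124.]
256 193 [ 569. -244.   80.]
258 202 [ 572. -238.   45.]
260 200 [ 558. -240.   41.]
262 199 [ 554. -234.   46.]
264 197 [ 543. -233.   46.]
266 187 [ 562. -205.  117.]
268 185 [ 552. -203.  119.]
270 183 [ 550. -196.  128.]
-5 [[263.6, 205.6], [266.5, 203.2], [260.6, 208.2]]
5 [[263.4, 203.5], [266.3, 201.1], [260.3, 206.1]]
12 [[263.2, 202.0], [266.1, 199.6], [260.1, 204.6]]
20 [[263.0, 200.3], [265.9, 197.9], [259.9, 202.9]]
```

The tips show at z ≈ 25–28 for a TCP of 6, so the offset of about 20 mm holds. I go to TCP ≈ −8 (tips ≈ 12–14) and close.

send_rows(steps=[[[-0.02,-0.05,0.15,0,0.8],[0,0,0.1,0,0.8],[0,0,0.1,0,0.8],[0,0,0,0,0.8],[0,0,0,0,0.8]]])

```text
time_s: 12.08
ee_pos: [542.1, -281.7, -9.2]
ee_rot: [-180.0, 0.0, -8.8]
force: [0.6, -1.1, 0.7]
gripper_width: 73.0
gripper_force: 0.0
```

send_rows(steps=[[[0,0,0,0,0.6],[0,0,0,0,0.4],[0,0,0,0,0.4],[0,0,0,0,0.4],[0,0,0,0,0.4]]])

```text
time_s: 12.5
ee_pos: [542.5, -281.9, -8.7]
ee_rot: [180.0, -0.0, -8.8]
force: [0.6, 1.0, 0.2]
gripper_width: 49.9
gripper_force: 25.0
```

send_rows(steps=[[[0,0,0,0,0.4],[0,0,0,0,0.4]]])

```text
time_s: 12.67
ee_pos: [542.5, -281.9, -8.7]
ee_rot: [180.0, -0.0, -8.8]
force: [0.6, -0.3, 1.0]
gripper_width: 50.2
gripper_force: 25.0
```

Gripped at 50.2 mm with 25 N. I lift, then turn 102.5°.

send_rows(steps=[[[0,0,-0.3,0,0.4],[0,0,-0.6,0,0.4],[0,0,-0.9,0,0.4],[0,0,-0.9,-0.4,0.4],[0,0,-0.6,-0.8,0.4]]])

```text
time_s: 13.08
ee_pos: [543.2, -282.2, 126.2]
ee_rot: [179.9, -0.2, -0.3]
force: [1.0, -0.5, -1.7]
gripper_width: 49.9
gripper_force: 25.0
```

send_rows(steps=[[[0,0,-0.3,-0.9,0.4],[0,0,0,-0.9,0.4],[0,0,0,-0.9,0.4],[0,0,0,-0.9,0.4],[0,0,0,-0.9,0.4]]])

```text
time_s: 13.5
ee_pos: [542.0, -281.5, 134.8]
ee_rot: [-180.0, 0.0, 30.7]
force: [0.8, -0.6, -1.7]
gripper_width: 49.9
gripper_force: 25.0
```

send_rows(steps=[[[0,0,0,-0.9,0.4],[0,0,0,-0.9,0.4],[0,0,0,-0.9,0.4],[0,0,0,-0.9,0.4],[0,0,0,-0.9,0.4]]])

```text
time_s: 13.92
ee_pos: [542.0, -281.5, 134.6]
ee_rot: [-179.9, 0.0, 61.7]
force: [-0.2, 0.6, -2.7]
gripper_width: 49.9
gripper_force: 25.0
```

send_rows(steps=[[[0,0,0,-0.9,0.4],[0,0,0,-0.9,0.4],[0,0,0,-0.9,0.4],[0,0,0,-0.9,0.4],[0,0,0,-0.9,0.4]]])

```text
time_s: 14.33
ee_pos: [542.0, -281.5, 134.6]
ee_rot: [-179.9, -0.0, 92.6]
force: [0.5, 0.3, -1.2]
gripper_width: 49.8
gripper_force: 25.0
```

```bash
python3 plan.py 525.5 3.6 130 93.7
```

```text
units [ 7.14 -0.09  0.12] turn -0.16 at [ 542.  -281.5  134.6] [-179.9   -0.    92.6] w 49.8 t 14.33
```

send_rows(steps=[[[0.4,0,0,-0.1,0.4],[0.7,0,0,0,0.4],[0.8,0,0,0,0.4],[0.8,0,0,0,0.4],[0.8,0,0,0,0.4]]])

```text
time_s: 14.75
ee_pos: [534.3, -139.7, 134.8]
ee_rot: [-179.9, -0.1, 92.9]
force: [0.6, -0.5, -1.8]
gripper_width: 49.5
gripper_force: 25.0
```

send_rows(steps=[[[0.8,0,0,0,0.4],[0.8,0,0,0,0.4],[0.8,0,0,0,0.4],[0.7,0,0,0,0.4],[0.4,0,0,0,0.4]]])

```text
time_s: 15.17
ee_pos: [526.6, 1.5, 134.9]
ee_rot: [-179.9, -0.1, 93.0]
force: [-0.6, -0.3, -1.2]
gripper_width: 49.8
gripper_force: 25.0
```

send_rows(steps=[[[0,0,0,0,0.4],[0,0,0,0,0.4]]])

```text
time_s: 15.33
ee_pos: [527.3, -1.0, 135.0]
ee_rot: [-180.0, 0.0, 93.1]
force: [-0.3, 0.2, -1.7]
gripper_width: 50.0
gripper_force: 25.0
```

```bash
python3 plan.py 525.5 3.6 55 93.7;python3 - <<'E'
from workcell import env
from m import *
S=snap(env,"scene","s6");V=cloud(S)
pb=lambda r,g,b,h,s,v:(s<112)&(v>135)&(r>b+15)
m=mask(S,(270,420,130,240),pb)&(V[...,2]>125);m=big(m,3);q=px(m);z=np.nanmedian(V[m][:,2]);print(len(q),"top z",z,rect(onz(S,q,z)[:,:2]))
E
```

```text
units [ 0.12 -0.04  2.  ] turn -0.09 at [527.3  -1.  135. ] [-180.     0.    93.1] w 50.0 t 15.33
479 top z 170.14426268498744 (array([538.2,   5.9]), array([177.6,  74.4]), 89.97)
```

send_rows(steps=[[[0.12,-0.04,0.4,-0.09,0.4],[0,0,0.6,0,0.4],[0,0,0.5,0,0.4],[0,0,0.3,0,0.4],[0,0,0.1,0,0.4]]])

```text
time_s: 15.8
ee_pos: [524.3, 1.5, 56.9]
ee_rot: [-179.7, -0.0, 93.5]
force: [-0.3, -0.1, -0.9]
gripper_width: 49.5
gripper_force: 25.0
```

send_rows(steps=[[[0,0,0,0,0.4],[0,0,0,0,0.4]]])

```text
time_s: 15.97
ee_pos: [526.6, 1.9, 59.6]
ee_rot: [180.0, 0.0, 93.5]
force: [0.4, -0.2, -1.4]
gripper_width: 49.9
gripper_force: 25.0
```

```bash
python3 plan.py 525.5 3.6 51 93.7
```

```text
units [ 0.04 -0.03  0.21] turn -0.02 at [526.6   1.9  59.6] [180.    0.   93.5] w 49.9 t 15.97
```

send_rows(steps=[[[0.03,-0.02,0.07,-0.02,0.4],[0,0,0.07,0,0.4],[0,0,0,0,0.4]]])

```text
time_s: 16.22
ee_pos: [525.2, 3.7, 53.7]
ee_rot: [180.0, 0.0, 93.7]
force: [-0.7, -0.8, -2.2]
gripper_width: 49.9
gripper_force: 25.0
```

send_rows(steps=[[[0,0,0.04,0,0.4],[0,0,0,0,0.4]]])

```text
time_s: 16.38
ee_pos: [525.2, 3.7, 51.9]
ee_rot: [180.0, 0.0, 93.8]
force: [-0.7, -0.2, -1.6]
gripper_width: 49.7
gripper_force: 25.0
```

send_rows(steps=[[[0,0,0.03,0,0.4],[0,0,0,0,0.4]]])

```text
time_s: 16.55
ee_pos: [525.2, 3.7, 50.6]
ee_rot: [-180.0, 0.0, 93.8]
force: [-0.5, 1.5, -1.8]
gripper_width: 49.7
gripper_force: 25.0
```

send_rows(steps=[[[0,0,0.03,0,0.4],[0,0,0,0,0.4]]])

```text
time_s: 16.72
ee_pos: [525.4, 3.7, 50.3]
ee_rot: [180.0, 0.0, 93.7]
force: [-1.3, -0.6, 3.0]
gripper_width: 49.9
gripper_force: 25.0
```

send_rows(steps=[[[0,0,0.03,0,0.4],[0,0,0,0,0.4]]])

```text
time_s: 16.88
ee_pos: [525.4, 3.7, 50.1]
ee_rot: [179.9, 0.0, 93.8]
force: [-3.9, 0.6, 12.1]
gripper_width: 49.7
gripper_force: 25.0
```

Contact is at the predicted height. I back off 1 mm and open slowly, so the low edge comes down between the fingers.

send_rows(steps=[[[0,0,-0.03,0,0.4],[0,0,0,0,0.56],[0,0,0,0,0.57],[0,0,0,0,0.58],[0,0,0,0,0.59]]])

```text
time_s: 17.3
ee_pos: [525.0, 3.7, 49.2]
ee_rot: [-180.0, 0.0, 93.7]
force: [-0.8, 0.1, -0.6]
gripper_width: 53.7
gripper_force: 0.3
```

send_rows(steps=[[[0,0,0,0,0.61],[0,0,0,0,0.63],[0,0,0,0,0.65],[0,0,0,0,0.67],[0,0,0,0,0.69]]])

```text
time_s: 17.72
ee_pos: [525.5, 3.7, 49.6]
ee_rot: [180.0, 0.0, 93.7]
force: [-0.5, -1.2, -0.0]
gripper_width: 62.9
gripper_force: 0.0
```

send_rows(steps=[[[0,0,0,0,0.72],[0,0,0,0,0.75],[0,0,0,0,0.78],[0,0,0,0,0.78]]])

```text
time_s: 18.05
ee_pos: [525.5, 3.7, 49.6]
ee_rot: [180.0, 0.0, 93.7]
force: [-0.6, 0.3, 0.5]
gripper_width: 70.9
gripper_force: 0.0
```

```bash
cat > chk.py <<'E'
from workcell import env
from m import *
import sys
n=sys.argv[1];S=snap(env,"scene","s"+n);T=snap(env,"top","t"+n)
o=np.array([488,116.4,35.7]);a=np.radians(3.7);t=np.radians(23)
ex=np.array([np.cos(a)*np.cos(t),np.sin(a)*np.cos(t),np.sin(t)]);ey=np.array([-np.sin(a),np.cos(a),0]);ez=np.cross(ex,ey)
for nm,f in(("scene",S),("top",T)):
    L=(cloud(f)-o)@np.c_[ex,ey,ez]
    m=(L[...,2]>20)&(L[...,2]<36)&(L[...,0]>-30)&(L[...,0]<90)&(L[...,1]>-230)&(L[...,1]<30)
    p=f["pixels"].astype(int);m&=(p.max(2)>120)&(p[...,0]>p[...,2]+20)
    if m.sum()<10: print(nm,"none");continue
    Q=L[m];nn=np.linalg.svd(Q-Q.mean(0),full_matrices=0)[2][2]
    uv=px(m);X=(onplane(f,uv,o+28*ez,ez)-o)@np.c_[ex,ey,ez]
    print(nm,m.sum(),"z med",np.median(Q[:,2]).round(1),"normal",(nn*np.sign(nn[2])).round(3),"ray xy 1%",np.percentile(X[:,:2],1,axis=0).round(1),"99%",np.percentile(X[:,:2],99,axis=0).round(1),rect(X[:,:2]))
s=env.state();print(np.round(s["ee_pos"],1),np.round(s["force"],1),round(s["gripper_width"],1),round(s["time_s"],2))
E
python3 chk.py 7
```

```text
scene 216 z med 26.1 normal [ 0.056 -0.007  0.998] ray xy 1% [  16.4 -192.1] 99% [ 82.5 -23.6] (array([  62. , -103.8]), array([172.5,  84.6]), -70.66)
top 231 z med 28.1 normal [ 0.005 -0.005  1.   ] ray xy 1% [   9.2 -198.3] 99% [ 59.5 -47. ] (array([  34.4, -121.3]), array([154.7,  50.3]), -89.64)
[525.4   3.7  49.6] [-1.1 -0.3  0. ] 71.1 18.15
```

The top view shows the board flat on the slope (normal within 0.3°) and square. It is held by friction at x ≈ 9 mm above the ledge, with the end stop some 27–30 mm away. I'll nudge it down to the ledge gently with the upper finger.

send_rows(steps=[[[0,-0.15,0,0,0.78],[0,-0.15,0,0,0.78],[0,-0.1,0,0,0.78],[0,-0.05,0,0,0.78]]])

```text
time_s: 18.48
ee_pos: [506.0, 2.4, 49.5]
ee_rot: [-179.9, 0.0, 93.7]
force: [0.4, -0.7, -0.7]
gripper_width: 71.2
gripper_force: 0.0
```

send_rows(steps=[[[0,-0.04,0,0,0.78],[0,-0.04,0,0,0.78],[0,0,0,0,0.78]]])

```text
time_s: 18.73
ee_pos: [503.8, 2.3, 49.6]
ee_rot: [-180.0, 0.0, 93.7]
force: [0.6, 0.2, -0.5]
gripper_width: 71.4
gripper_force: 0.0
```

```bash
python3 chk.py 8
```

```text
scene 271 z med 26.3 normal [0.055 0.004 0.998] ray xy 1% [  11.8 -192.8] 99% [ 76.5 -25.2] (array([  47.4, -108.7]), array([170.4,  69.5]), -84.66)
top 168 z med 28.0 normal [-0.025 -0.007  1.   ] ray xy 1% [   4.6 -198.3] 99% [ 54.9 -49.3] (array([  30.2, -123.7]), array([149.7,  51.9]), -89.84)
[504.2   2.3  49.6] [ 0.8 -0.9 -0.4] 71.1 18.83
```

send_rows(steps=[[[0,-0.04,0,0,0.78],[0,-0.04,0,0,0.78],[0,0,0,0,0.78]]])

```text
time_s: 19.08
ee_pos: [500.5, 2.1, 49.4]
ee_rot: [-180.0, 0.0, 93.7]
force: [0.3, -0.8, -0.7]
gripper_width: 71.0
gripper_force: 0.0
```

send_rows(steps=[[[0,-0.03,0,0,0.78],[0,0,0,0,0.78]]])

```text
time_s: 19.25
ee_pos: [499.9, 2.0, 49.6]
ee_rot: [180.0, 0.0, 93.7]
force: [0.4, -0.2, 0.6]
gripper_width: 71.4
gripper_force: 0.2
```

send_rows(steps=[[[0,-0.02,0,0,0.78],[0,0,0,0,0.78]]])

```text
time_s: 19.42
ee_pos: [499.7, 2.0, 49.8]
ee_rot: [179.9, 0.0, 93.7]
force: [2.3, 1.2, 0.7]
gripper_width: 71.0
gripper_force: 0.9
```

```bash
python3 chk.py 9
```

```text
scene 269 z med 26.5 normal [0.042 0.002 0.999] ray xy 1% [   8.6 -194.9] 99% [ 71.1 -24.1] (array([  44.5, -110. ]), array([172.4,  72.6]), -89.1)
top 157 z med 28.4 normal [0.015 0.009 1.   ] ray xy 1% [   1.2 -198.4] 99% [ 51.3 -48.8] (array([  26.2, -100.6]), array([195.9,  50.2]), -89.84)
[499.7   2.   49.8] [3.1 0.6 0.1] 71.2 19.52
```

The board is down on the ledge: 3 N reaction and x ≈ 0–1. I back off, raise, shut the fingers and go to the −y end to push.

send_rows(steps=[[[0,0.15,0,0,0.78],[0,0.15,0,0,0.78],[0,0.05,-0.5,0,0.78],[0,0,-0.8,0,0.5],[0,0,-0.6,0,0]]])

```text
time_s: 19.93
ee_pos: [513.1, 2.9, 126.5]
ee_rot: [-179.9, 0.0, 93.8]
force: [1.6, -0.5, 0.5]
gripper_width: 60.6
gripper_force: 0.0
```

send_rows(steps=[[[-0.4,0,0,0,0],[-0.7,0,0,0,0],[-0.7,0,0,0,0],[-0.7,0,0,0,0],[-0.4,0,0,0,0]]])

```text
time_s: 20.35
ee_pos: [520.6, -115.3, 125.4]
ee_rot: [-180.0, 0.0, 93.7]
force: [0.4, 0.2, -0.5]
gripper_width: 27.2
gripper_force: 0.0
```

send_rows(steps=[[[0,0,0,0,0],[0,0,0,0,0],[0,0,0,0,0]]])

```text
time_s: 20.6
ee_pos: [520.2, -112.2, 125.2]
ee_rot: [-179.9, -0.0, 93.7]
force: [-0.0, 1.1, -0.1]
gripper_width: 7.6
gripper_force: 0.0
```

```bash
python3 chk.py 10;  python3 plan.py 520.4 -114 37 93.7
```

```text
scene 394 z med 26.4 normal [0.053 0.002 0.999] ray xy 1% [   8.7 -193.6] 99% [ 73.1 -24.1] (array([  41. , -110.1]), array([172.4,  67.9]), -88.88)
top 931 z med 27.9 normal [ 0.013 -0.003  1.   ] ray xy 1% [   1.6 -195.9] 99% [ 52.4 -33.1] (array([  27.4, -114.9]), array([167.2,  52.4]), 89.99)
[ 520.3 -111.8  125.4] [-0.8  0.2 -0.2] 1.0 20.7
 units [-0.05 -0.    2.21] turn 0.02 at [ 520.3 -111.8  125.4] [-180.    -0.    93.8] w 1.0 t 20.7
```

The board lies square to the ledge, 30 mm short of the stop (centre y −115). I lower the shut fingers beyond its end.

send_rows(steps=[[[-0.05,0,0.5,0,0],[0,0,0.6,0,0],[0,0,0.5,0,0],[0,0,0.3,0,0],[0,0,0.15,0,0]]])

```text
time_s: 21.12
ee_pos: [519.3, -113.5, 41.8]
ee_rot: [-179.8, -0.1, 93.8]
force: [-0.1, 0.0, 0.3]
gripper_width: 0.7
gripper_force: 0.0
```

send_rows(steps=[[[0,0,0.05,0,0],[0,0,0,0,0],[0,0,0,0,0]]])

```text
time_s: 21.37
ee_pos: [521.3, -114.7, 42.4]
ee_rot: [179.9, 0.0, 93.8]
force: [-0.6, -0.1, -0.0]
gripper_width: 0.4
gripper_force: 0.0
```

send_rows(steps=[[[0,-0.04,0.1,0,0],[0,0,0.04,0,0],[0.15,0,0,0,0],[0.15,0,0,0,0],[0.1,0,0,0,0]]])

```text
time_s: 21.78
ee_pos: [517.9, -98.3, 36.1]
ee_rot: [180.0, 0.0, 93.8]
force: [-0.3, 0.1, 0.1]
gripper_width: 0.5
gripper_force: 0.5
```

send_rows(steps=[[[0.12,0,0,0,0],[0.12,0,0,0,0],[0.12,0,0,0,0],[0,0,0,0,0]]])

```text
time_s: 22.12
ee_pos: [517.0, -83.6, 36.0]
ee_rot: [180.0, -0.0, 93.8]
force: [0.3, -0.5, -0.8]
gripper_width: 0.5
gripper_force: 0.0
```

```bash
python3 chk.py 11
```

```text
scene 398 z med 26.3 normal [0.052 0.001 0.999] ray xy 1% [   8.2 -178.8] 99% [72.6 -8.7] (array([ 41.4, -95.4]), array([174.1,  67.4]), -89.65)
top 786 z med 27.7 normal [0.01  0.005 1.   ] ray xy 1% [   1.6 -160.2] 99% [ 52.3 -16.2] (array([ 27.3, -90.2]), array([150.1,  52.3]), 89.99)
[517.1 -84.2  36. ] [ 0.3 -0.7 -0.3] 1.0 22.22
```

It slides well and stays square, with about 15 mm to go.

send_rows(steps=[[[0.1,0,0,0,0],[0.1,0,0,0,0],[0.08,0,0,0,0],[0,0,0,0,0]]])

```text
time_s: 22.55
ee_pos: [516.3, -72.9, 36.0]
ee_rot: [180.0, -0.0, 93.8]
force: [0.2, 0.2, 0.3]
gripper_width: 0.6
gripper_force: 0.0
```

send_rows(steps=[[[0.04,0,0,0,0],[0,0,0,0,0]]])

```text
time_s: 22.72
ee_pos: [516.1, -71.6, 35.9]
ee_rot: [-180.0, -0.0, 93.8]
force: [-0.0, -0.9, 0.2]
gripper_width: 0.3
gripper_force: 0.0
```

send_rows(steps=[[[0.04,0,0,0,0],[0,0,0,0,0]]])

```text
time_s: 22.88
ee_pos: [516.0, -70.1, 35.9]
ee_rot: [-180.0, -0.0, 93.7]
force: [0.2, 0.3, 0.3]
gripper_width: 0.7
gripper_force: 0.1
```

send_rows(steps=[[[0.03,0,0,0,0],[0,0,0,0,0]]])

```text
time_s: 23.05
ee_pos: [516.1, -69.9, 36.0]
ee_rot: [180.0, 0.1, 93.8]
force: [-0.5, -4.3, -0.7]
gripper_width: 0.5
gripper_force: 2.2
```

send_rows(steps=[[[0.03,0,0,0,0],[0,0,0,0,0]]])

```text
time_s: 23.22
ee_pos: [516.2, -69.9, 36.1]
ee_rot: [180.0, 0.2, 93.8]
force: [-0.2, -8.1, 0.4]
gripper_width: 0.5
gripper_force: 4.4
```

```bash
python3 chk.py 12
```

```text
scene 392 z med 26.4 normal [0.046 0.    0.999] ray xy 1% [   8.3 -165.6] 99% [71.6  4.3] (array([ 40.8, -81. ]), array([175.7,  66. ]), -89.85)
top 763 z med 27.7 normal [0.004 0.003 1.   ] ray xy 1% [   1.7 -144.5] 99% [53.  -2.4] (array([ 27.5, -74.4]), array([145.7,  52.5]), 89.78)
[516.2 -69.9  36.1] [ 0.1 -8.1 -0.7] 0.4 23.32
```

Snug against the end stop, with an 8 N reaction. I back off and press once more towards the ledge from the upper edge, to be sure it is snug there as well.

send_rows(steps=[[[-0.1,0,0,0,0],[-0.3,0,-0.2,0,0],[0,0,-0.7,0,0],[0,0,-0.8,0,0],[0,0,-0.5,0,0]]])

```text
time_s: 23.73
ee_pos: [518.1, -84.4, 127.0]
ee_rot: [179.8, 0.0, 93.7]
force: [0.2, -0.2, 0.1]
gripper_width: 0.6
gripper_force: 0.0
```

```bash
python3 plan.py 557 35 60 93.7; python3 chk.py 13
```

```text
units [2.92 1.16 1.68] turn 0.0 at [518.1 -84.4 127. ] [179.8   0.   93.7] w 0.6 t 23.73
scene 395 z med 26.3 normal [0.046 0.003 0.999] ray xy 1% [   8.3 -164.2] 99% [74.8  4.3] (array([ 41. , -79.6]), array([174.2,  68.9]), 88.81)
top 913 z med 27.7 normal [0.017 0.002 1.   ] ray xy 1% [   1.8 -165.7] 99% [52.6 -2.6] (array([ 27.7, -85. ]), array([167. ,  53.1]), -89.93)
[519.8 -84.6 128.2] [-0.3  1.1 -0.6] 0.5 23.83
```

send_rows(steps=[[[0.5,0.1,0,0,0],[0.7,0.3,0,0,0],[0.7,0.3,0,0,0],[0.6,0.3,0,0,0],[0.42,0.13,0,0,0]]])

```text
time_s: 24.25
ee_pos: [555.0, 37.6, 123.2]
ee_rot: [-180.0, -0.1, 93.8]
force: [0.8, 0.8, -0.3]
gripper_width: 0.5
gripper_force: 0.0
```

send_rows(steps=[[[0,0,0.4,0,0],[0,0,0.6,0,0],[0,0,0.4,0,0],[0,0,0.2,0,0],[0,0,0,0,0]]])

```text
time_s: 24.67
ee_pos: [552.5, 35.4, 57.6]
ee_rot: [-179.7, -0.0, 93.7]
force: [-0.2, -0.0, 0.5]
gripper_width: 0.4
gripper_force: 0.0
```

```bash
python3 plan.py 553 35 51 93.7
```

```text
units [-0.01  0.01  0.16] turn 0.01 at [552.5  35.4  57.6] [-179.7   -0.    93.7] w 0.4 t 24.67
```

send_rows(steps=[[[0,0,0.1,0,0],[0,0,0.1,0,0],[0,0,0,0,0],[0,-0.04,0,0,0],[0,-0.04,0,0,0]]])

```text
time_s: 25.08
ee_pos: [551.5, 35.4, 52.5]
ee_rot: [179.9, 0.0, 93.7]
force: [-0.0, -0.2, -0.7]
gripper_width: 0.7
gripper_force: 0.0
```

send_rows(steps=[[[0,-0.03,0,0,0],[0,0,0,0,0]]])

```text
time_s: 25.25
ee_pos: [549.8, 35.4, 52.3]
ee_rot: [180.0, 0.0, 93.7]
force: [0.6, -0.3, -0.5]
gripper_width: 0.2
gripper_force: 0.0
```

send_rows(steps=[[[0,-0.03,0,0,0],[0,0,0,0,0]]])

```text
time_s: 25.42
ee_pos: [548.7, 35.3, 52.1]
ee_rot: [180.0, 0.0, 93.8]
force: [0.0, 0.1, 0.6]
gripper_width: 0.1
gripper_force: 0.0
```

send_rows(steps=[[[0,-0.03,0,0,0],[0,0,0,0,0]]])

```text
time_s: 25.58
ee_pos: [547.4, 35.2, 51.9]
ee_rot: [-180.0, 0.0, 93.7]
force: [-0.1, 0.6, 0.0]
gripper_width: 0.2
gripper_force: 0.0
```

send_rows(steps=[[[0,-0.03,0,0,0],[0,0,0,0,0]]])

```text
time_s: 25.75
ee_pos: [546.2, 35.1, 51.9]
ee_rot: [-180.0, 0.0, 93.7]
force: [-1.0, 0.9, -0.1]
gripper_width: 0.7
gripper_force: 0.0
```

send_rows(steps=[[[0,-0.02,0,0,0],[0,0,0,0,0]]])

```text
time_s: 25.92
ee_pos: [545.5, 35.1, 51.9]
ee_rot: [-180.0, 0.0, 93.7]
force: [0.5, -0.5, 0.4]
gripper_width: 0.7
gripper_force: 0.0
```

send_rows(steps=[[[0,-0.02,0,0,0],[0,0,0,0,0]]])

```text
time_s: 26.08
ee_pos: [544.7, 35.0, 51.9]
ee_rot: [-180.0, 0.0, 93.7]
force: [-0.0, 0.7, 0.2]
gripper_width: 0.5
gripper_force: 0.0
```

send_rows(steps=[[[0,-0.02,0,0,0],[0,0,0,0,0]]])

```text
time_s: 26.25
ee_pos: [543.9, 35.0, 51.9]
ee_rot: [-180.0, 0.0, 93.7]
force: [-0.6, 0.1, 0.8]
gripper_width: 0.3
gripper_force: 0.0
```

send_rows(steps=[[[0,-0.02,0,0,0],[0,0,0,0,0]]])

```text
time_s: 26.42
ee_pos: [543.1, 34.9, 51.9]
ee_rot: [-180.0, 0.0, 93.7]
force: [0.2, 0.0, 0.4]
gripper_width: 0.2
gripper_force: 0.0
```

```bash
python3 chk.py 14
```

```text
scene 183 z med 26.3 normal [0.044 0.003 0.999] ray xy 1% [  8.8 -77.8] 99% [72.1  4.3] (array([ 43.1, -37.7]), array([88.5, 70.1]), -88.28)
top 328 z med 27.8 normal [ 0.017 -0.002  1.   ] ray xy 1% [   1.8 -168.4] 99% [52.7 -8.4] (array([ 30.7, -88.8]), array([160.6,  52.2]), 86.87)
[543.2  34.9  51.9] [-0.2 -0.2 -0.2] 0.5 26.52
```

send_rows(steps=[[[0,-0.02,0,0,0],[0,-0.02,0,0,0],[0,0,0,0,0]]])

```text
time_s: 26.77
ee_pos: [541.4, 34.8, 51.9]
ee_rot: [-180.0, 0.0, 93.7]
force: [-0.1, 0.0, -0.1]
gripper_width: 0.5
gripper_force: 0.0
```

send_rows(steps=[[[0,-0.02,0,0,0],[0,-0.02,0,0,0],[0,0,0,0,0]]])

```text
time_s: 27.02
ee_pos: [539.9, 34.7, 51.9]
ee_rot: [-180.0, 0.0, 93.7]
force: [0.0, 1.0, 1.3]
gripper_width: 0.1
gripper_force: 0.0
```

send_rows(steps=[[[0,-0.02,0,0,0],[0,0,0,0,0]]])

```text
time_s: 27.18
ee_pos: [539.6, 34.7, 52.1]
ee_rot: [179.9, 0.0, 93.7]
force: [0.9, -0.1, 0.7]
gripper_width: 0.5
gripper_force: 0.4
```

```bash
python3 chk.py 15
```

```text
scene 185 z med 26.5 normal [0.051 0.009 0.999] ray xy 1% [  8.1 -74.3] 99% [71.8  4.7] (array([ 41.2, -35.2]), array([84.3, 67. ]), 89.87)
top 345 z med 27.5 normal [ 0.016 -0.002  1.   ] ray xy 1% [   1.7 -168.5] 99% [52.7 -8. ] (array([ 30.7, -88.7]), array([160.7,  52.2]), 86.87)
[539.7  34.7  52.1] [1.2 0.7 1.7] 0.6 27.28
```

send_rows(steps=[[[0,-0.02,0,0,0],[0,0,0,0,0]]])

```text
time_s: 27.45
ee_pos: [539.4, 34.6, 52.3]
ee_rot: [179.9, 0.0, 93.7]
force: [2.3, -0.1, 1.8]
gripper_width: 0.3
gripper_force: 1.2
```

send_rows(steps=[[[0,-0.015,0,0,0],[0,0,0,0,0]]])

```text
time_s: 27.62
ee_pos: [539.1, 34.6, 52.6]
ee_rot: [179.8, 0.0, 93.7]
force: [3.2, -0.1, 2.9]
gripper_width: 0.2
gripper_force: 2.1
```

```bash
python3 chk.py 16
```

```text
scene 182 z med 26.7 normal [ 0.045 -0.011  0.999] ray xy 1% [  8.1 -75.2] 99% [72.5  4.3] (array([ 40.9, -77. ]), array([162.8,  66.8]), 89.87)
top 357 z med 28.4 normal [-0.007  0.002  1.   ] ray xy 1% [   1.4 -168.5] 99% [52.2 -8. ] (array([ 29.4, -88.7]), array([160.7,  49.5]), 86.86)
[539.1  34.7  52.5] [ 3.8 -0.8  2.9] 0.2 27.72
```

Firm contact with no travel, so the board was already on the ledge. I retreat and do a final check.

send_rows(steps=[[[0,0.1,0,0,0],[0,0.25,0,0,0],[0,0.1,-0.5,0,0],[0,0,-0.9,0,0],[0,0,-0.9,0,0]]])

```text
time_s: 28.13
ee_pos: [554.2, 35.7, 143.0]
ee_rot: [-179.6, -0.0, 93.8]
force: [0.1, 0.1, -0.2]
gripper_width: 0.5
gripper_force: 0.0
```

send_rows(steps=[[[-0.6,0,-0.5,0,0],[-0.9,0,0,0,0],[-0.9,0,0,0,0],[-0.9,0,0,0,0],[-0.9,0,0,0,0]]])

```text
time_s: 28.55
ee_pos: [566.1, -133.2, 163.3]
ee_rot: [-179.8, -0.0, 93.8]
force: [1.4, -0.2, 0.9]
gripper_width: 0.3
gripper_force: 0.0
```

send_rows(steps=[[[-0.9,0,0,0,0],[-0.9,0,0,0,0],[-0.9,0,0,0,0],[-0.5,0,0,0,0],[0,0,0,0,0]]])

```text
time_s: 28.97
ee_pos: [574.5, -263.8, 162.4]
ee_rot: [-179.8, 0.0, 93.5]
force: [0.5, 0.6, -0.2]
gripper_width: 0.7
gripper_force: 0.0
```

```bash
python3 chk.py 17; python3 - <<'E'
from h import *
T=load("t17");S=load("s17")
o=np.zeros((600,800,3),np.uint8);o[:300]=cv2.resize(T["pixels"][85:275,145:405,::-1],(800,300) if 0 else (410,300),interpolation=2).repeat(1,0) if 0 else 0
o[:300,:410]=cv2.resize(T["pixels"][85:275,145:405,::-1],(410,300),interpolation=2)
o[300:,:]=cv2.resize(S["pixels"][180:285,270:450,::-1],(514,300),interpolation=2)[:,:514].copy() if 0 else 0
o[300:600,:514]=cv2.resize(S["pixels"][180:285,270:450,::-1],(514,300),interpolation=2)
cv2.imwrite("pics/final.png",o)
E
```

```text
scene 388 z med 26.3 normal [0.055 0.001 0.998] ray xy 1% [   8.3 -164.3] 99% [71.7  4.3] (array([ 40.9, -81. ]), array([170.6,  66.1]), -89.85)
top 1111 z med 27.7 normal [0.018 0.003 1.   ] ray xy 1% [   1.7 -167.1] 99% [52.7 -2.9] (array([ 27.3, -85.2]), array([167.3,  52.7]), 89.68)
[ 574.4 -259.8  162.7] [-0.   0.6  0.2] 0.4 29.07
```

View pics/final.png

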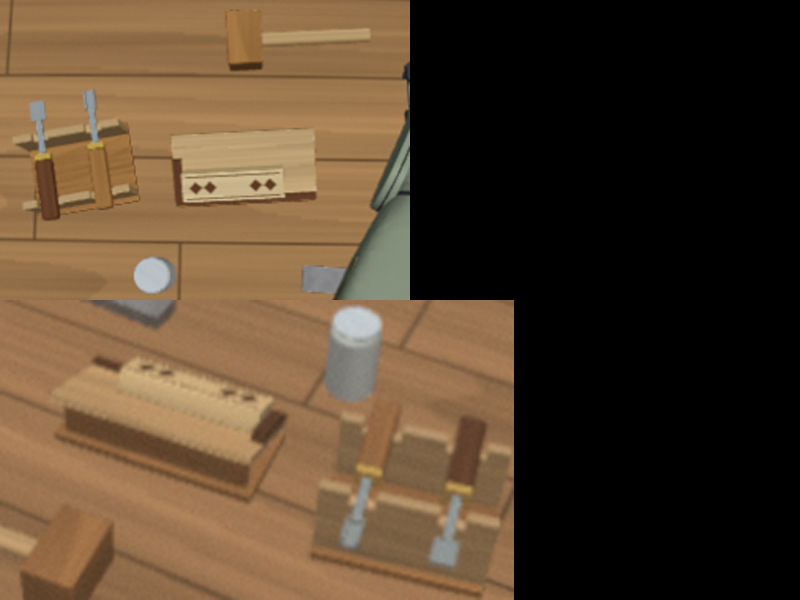

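The final crops show the board pattern-up and flat, touching both ledge and end stop, at about (233,185) in the top crop. The gouge lies in its notches beside the chisel at (97,150), pointing the same way. The mallet, tin and stone are undisturbed, so I hand in.

```bash
python3 -c "
from workcell import env
print(env.job_done())"
```

```text
the job is handed in; nothing more can be done
None
```

The job is handed in at about 29 s of the 54 s allowed (no verdict was returned): the gouge is in the free place beside the chisel, pointing the same way, and the board is carved face up, snug against the ledge and the end stop.

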